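# Slide the thin acrylic plate off the desk riser and fit it on its display stand

## Task

The blue acrylic plate lies flat in the shallow channel of the white desk riser, too thin and boxed in to be picked up there. Press on it lightly and slide it out over the riser's open front edge until about 4 cm overhangs, then pick it up by the overhanging end and lay it flat and centred on the wooden display stand, lengthwise, pushed up snug against the stand's stop lip. Be gentle: neither press nor push the brittle plate hard against riser or stand, never drop it, and leave the tape roll, pen cup, jar and eraser where they are.

Things in the scene. Friction and masses are not known exactly. Their poses are not given: they have to be found in the camera images.
- plate_center (a point): Centre (half-way up) of the loose blue acrylic plate, 140 (x) x 60 (y) x 3 (z) mm, about 40 g. Starts flat on the channel floor, long axis along the channel within 0.05 rad, near end 15 to 60 mm behind the front edge. It breaks if pressed or pushed against riser or stand with over 20 N; 4 to 8 N from shut fingertips is enough to drag it
- front_edge (a point): Middle of the open front edge of the fixed white riser, at channel-floor height, 70 mm above the desk. x points into the riser along the channel, away from the robot; y left; z up. Riser 220 deep (x), 200 wide (y). Channel 68 mm wide, its full depth, between wooden lips 5 high, 6 wide; far end closed, front open. In front of the edge the air is clear down to the desk
- seat (a point): Point on the top face of the fixed wooden stand (50 mm above the desk) that the fitted plate's centre lies 1.5 mm above, plate's long axis along this x. x points to the stop lip, away from the robot; y left; z up. Top face 44 mm wide (y), from x = -30 mm to the lip face at x = +70; lip 12 mm high, 10 thick. Fitted plate overhangs 40 mm at the near end, 8 at each side
- tape: Yellow tape roll, a ring 52 mm across and 18 mm high lying on the riser to the left of the channel (origin: centre of its underside); leave alone
- pencup: Green pen cup, 68 mm across, 85 mm high with pens to 112 mm (origin: centre of its underside); leave alone
- jar: Small jar with red cap, 54 mm across, 45 mm high (origin: centre of its underside); leave alone
- eraser: White eraser on the desk, 45 x 22 x 13 mm (origin: centre of its underside); leave alone
There are look-alikes about, which are no part of the job. Of the things that look like the part that bears plate_center, the smallest one is meant. Leave any pink look-alike of the part that bears seat alone.

How it is judged:
By the outcome, as a careful person would: the job done as asked, in the order asked, and still so for the second after the job is handed in, with the robot touching nothing.
It also fails if it takes over 61 s, if anything falls off the work surface, if the arm or the gripper's body presses on something with over 40 N, if the wrist force passes 120 N, or if a joint passes its speed limit or range.

## Robot

A 7-joint arm with a two-finger parallel gripper is mounted at the origin on the work surface. World frame = base frame: x ahead of the robot, y to its left, z up, the work surface at z = 0. Lengths are in m, angles in rad, forces in N, time in s.
With the tool pointing down it reaches from about 0.425 to 0.925 m from the base axis. Payload 6.8 kg.
Tool frame: the origin (TCP) lies midway between the tips of the shut fingers; the grasp point (between the pads) lies 19 mm behind it; z points along the fingers, y is the direction in which the jaws open and shut (so a half turn about z gives the same grasp; the last joint's range is limited). The gripper opens to 85 mm and grips with 20 to 120 N. Pads are 22 mm wide; open, the fingers measure 114 mm over their backs; the gripper's body (76 mm by 85 mm) begins 54 mm behind the grasp point. The pads swing forward as they close: fully open they stand 13 mm farther back than shut.
Start: joints at [-1.367, 0.477, 0.022, 1.555, -0.011, 1.109, -0.083], TCP at [0.207, 0.642, 0.231] pointing down, gripper open.
Joint ranges: [-2.96, 2.96], [-0.34, 2.1], [-1.41, 1.46], [0.24, 2.44], [-1.37, 4.51], [0.17, 1.92], [-2.96, 2.96]. Speed limits (rad/s): [2.39, 2.39, 3.14, 3.14, 3.14, 3.14, 3.14].

## Interface

Orientations are given as a unit quaternion [w, x, y, z].
In Python, from station import bot gives the robot as it stands. The module is installed in compiled form; this text tells all that it offers.
- The arm moves only by the tool play_rows, never from a script. Its argument "motion" is a list of rows, each a list of 2 entries, a list of its own where there are three numbers: the shift along the tool's x, y, z as a fraction of full scale, then the turn, a rotation vector about the tool's x, y, z as a fraction of full scale. In form: [[[tx, ty, tz], [rx, ry, rz]], ...]. A call has 1 to 8 rows; each row is the pose to reach, as a shift and turn from the pose measured when the call began, along the tool's axes at that moment, turning the shorter way round; what a row does not reach only later rows make up. Full scale, the value 1, is 400 mm for a shift and 360 degrees for a turn. A row lasts 1/10 s, in which the tool goes at most 50 mm and 8.59 degrees, less where a joint would pass 70% of its speed; a pose out of reach is approached as far as the arm can. A call with a number of a shift or a turn outside -1 to 1 is refused whole. A call with a gripper value outside its range is refused whole. "fingers" is the finger opening in mm, from 0 to 85.4, set as the call begins (left out, the last holds). The fingers move at their own pace and stop on an object; "grip_force" is the grip in N (left out, the last holds). Time passes only in rows, so rows that repeat a pose let the fingers close. It gives the time, the measured TCP pose, the force and the opening at its end, in the units of the state.
- bot.get_obs(): the state, without advancing time (a new reading comes with each control period).
- bot.read_camera(name): name is "side" or "top" or "wrist"; returns a dict with "pixels" (480x640x3 uint8, red, green, blue), "range_z" (480x640 float32, m along the optical axis (not along the pixel's ray), 0 where there is no reading), "fovy" (degrees; the focal length in pixels is half the picture's height over the tangent of half this angle, whatever the lens; pixels are square), "cx", "cy" (the principal point, pixels), "pose" (4x4, takes a point from camera to world coordinates). Camera axes: x right, y down, z forward; pixel columns grow to the right and rows downward; lengths in m; the calibration is good to about 2 mm. A picture is of the moment at which its call begins.
- bot.hand_in(): hands the job in, once; it reports no verdict.
The state is a dict: "t": time; "q": joint angles; "joint_vel": joint speeds; "joint_torque": joint torques, N m; "eef_pos": TCP position; "tool_rot": TCP orientation; "contact_force": force on the tool from outside, world axes, zero at the start; "torque": the same for the moment, N m; "gripper_width": opening from 0.0 (shut) to 1.0 (fully open).
Only numpy, scipy, OpenCV 4.12 (cv2) and the standard library are available. Lean on these libraries where they do the work, as an engineer would, in place of code of your own. Each camera call takes 0.05 s, during which the arm holds its last target.

## Working session

There is one attempt and no reset: what is moved stays moved. The work goes in short steps, Python scripts to look and compute and a tool call to move; the robot and the scene stay as the last step left them, time stands still between calls to the robot, and variables do not carry over. Pictures are saved under pics/ and viewed, and the job is handed in when it is done.

Besides the shell and the picture viewer there is one more tool, called as a command line: name --argument value ..., lists and objects as JSON in quotes. play_rows: Moves the arm, as the interface text tells. Shift numbers are shares of 400 mm and turn numbers shares of 360 degrees, none past 1 either way. Its arguments: {"type":"object","properties":{"motion":{"type":"array"},"fingers":{"type":"number"},"grip_force":{"type":"number"}},"required":["motion"]}

```bash
mkdir -p pics
cat > h.py <<'E'
import numpy as np, cv2
from station import bot
def cam(n,save=None):
    c=bot.read_camera(n)
    c['f']=240/np.tan(np.radians(c['fovy'])/2)
    if save: cv2.imwrite(f'pics/{save}.png',c['pixels'][:,:,::-1])
    return c
def ray(c,u,v):
    T=np.array(c['pose']); d=np.array([(u-c['cx'])/c['f'],(v-c['cy'])/c['f'],1.])
    return T[:3,3],T[:3,:3]@d
def onz(c,u,v,z):
    o,d=ray(c,u,v); return o+d*(z-o[2])/d[2]
def pt(c,u,v):
    o,d=ray(c,u,v); return o+d*c['range_z'][int(round(v)),int(round(u))]
E
python3 - <<'E'
from h import *
np.set_printoptions(precision=4,suppress=True)
for n in ['top','side','wrist']:
    c=cam(n,n+'0'); print(n,c['fovy'],c['cx'],c['cy']);print(np.array(c['pose']))
    np.savez(f'{n}0.npz',**c)
o=bot.get_obs()
for k in o: print(k,o[k])
E
```

```text
top 43.97484160894692 335.1471506991461 243.06106466798198
[[ 0.0106 -0.9969  0.0785  0.4465]
 [-0.9999 -0.0097  0.0118  0.0374]
 [-0.011  -0.0786 -0.9968  1.4026]
 [ 0.      0.      0.      1.    ]]
side 57.571131517334855 321.66731812916527 234.51245216738621
[[ 0.904  -0.2991  0.3054  0.2882]
 [-0.4271 -0.6024  0.6743 -0.5755]
 [-0.0177 -0.74   -0.6724  0.6989]
 [ 0.      0.      0.      1.    ]]
wrist 63.86194106908394 324.5410363228228 241.44197846500268
[[ 0.3084  0.9084  0.2822  0.1346]
 [ 0.9513 -0.2943 -0.0923  0.6649]
 [-0.0008  0.2969 -0.9549  0.3718]
 [ 0.      0.      0.      1.    ]]
t 0.15
q [-1.3671  0.4776  0.0223  1.5562 -0.0115  1.1093 -0.0831]
joint_vel [ 0.0002 -0.0019  0.0003 -0.0034 -0.0002 -0.0004 -0.0016]
joint_torque [  0.0028 -59.6925   1.6101 -28.1491   0.0127   0.0065  -0.    ]
eef_pos [0.2069 0.642  0.2306]
tool_rot [-0.0001  0.1552  0.9879 -0.0007]
contact_force [ 0.1797 -0.2783 -0.3145]
torque [-0.0165 -0.011   0.0215]
gripper_width 1.002459923235248
```

View pics/top0.png

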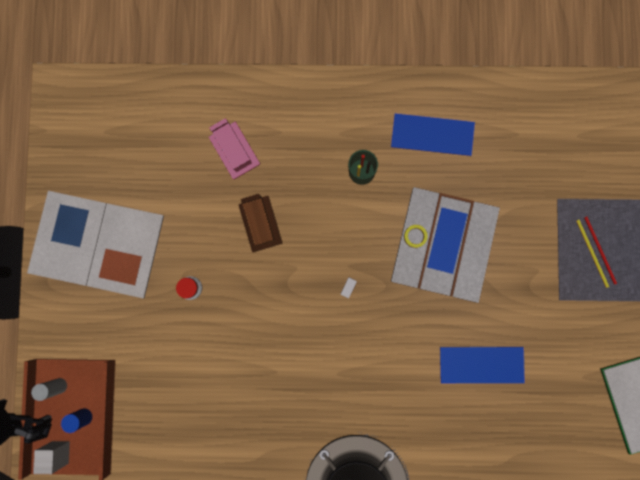

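View pics/side0.png

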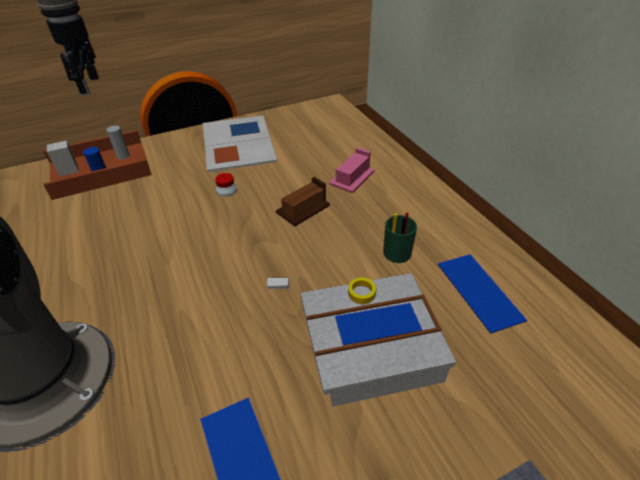

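View pics/wrist0.png

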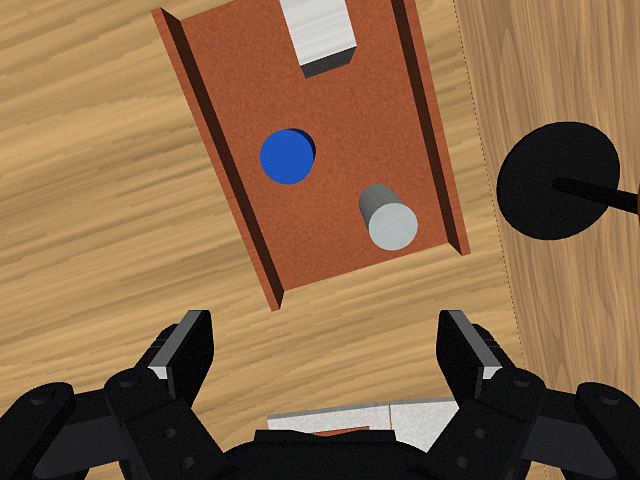

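Top view, blue candidates: (447,241) in the riser channel, (433,135) and (482,365), both large and flat on the desk. The smallest is (447,241). Stands: wooden at (260,222), pink look-alike at (234,149), so I take the wooden one. Checking both in a crop, then measuring.

```bash
cat > m.py <<'E'
from h import *
np.set_printoptions(precision=4,suppress=True)
c=dict(np.load('top0.npz'));
hsv=cv2.cvtColor(c['pixels'],cv2.COLOR_RGB2HSV)
im=c['pixels'][:,:,::-1]
a=cv2.resize(im[180:310,380:510],(390,390),interpolation=cv2.INTER_CUBIC);b=cv2.resize(im[130:260,190:320],(390,390),interpolation=cv2.INTER_CUBIC)
cv2.imwrite('pics/crop.png',np.hstack([a,b]))
m=cv2.inRange(hsv,(105,120,60),(128,255,255))
n,l,s,ce=cv2.connectedComponentsWithStats(m)
for i in range(1,n):
    if s[i,4]<100: continue
    y,x=np.where(l==i); z=np.median([pt(c,u,v)[2] for u,v in zip(x[::7],y[::7])])
    P=np.array([onz(c,u,v,z)[:2] for u,v in zip(x,y)])
    r=cv2.minAreaRect((P*1000).astype(np.float32))
    print('blue',ce[i],s[i,4],z,P.mean(0),r)
# cloud
V,U=np.mgrid[0:480,0:640]
d=c['range_z'];T=c['pose']
X=np.stack([(U-c['cx'])/c['f']*d,(V-c['cy'])/c['f']*d,d],-1)@T[:3,:3].T+T[:3,3]
np.save('cloud.npy',X)
def band(reg,lo,hi,name):
    v0,v1,u0,u1=reg
    R=X[v0:v1,u0:u1].reshape(-1,3); k=(R[:,2]>lo)&(R[:,2]<hi); R=R[k]
    r=cv2.minAreaRect((R[:,:2]*1000).astype(np.float32)); print(name,k.sum(),np.median(R[:,2]),r,cv2.boxPoints(r).tolist())
band((170,320,380,510),.055,.085,'riser')
band((180,260,230,290),.04,.056,'standtop')
band((180,260,230,290),.057,.07,'lip')
for vu in [(250,446),(290,450),(290,415),(230,262),(203,255),(225,490),(230,430)]: print(vu,X[vu])
E
python3 m.py
```

```text
blue [432.4882 134.1833] 2630 0.003312341387357143 [ 0.8202 -0.1761] ((820.3408203125, -175.89698791503906), (190.3162078857422, 80.45175170898438), 84.14159393310547)
blue [ 69.3467 225.2278] 900 0.0116201093762196 [0.5923 0.6828] ((592.544677734375, 682.5363159179688), (62.78171157836914, 81.2957534790039), 78.58969116210938)
blue [446.8785 240.0711] 1589 0.07263645289172982 [ 0.5605 -0.1972] ((560.5595703125, -197.27369689941406), (57.99910354614258, 137.67762756347656), 75.94050598144531)
blue [481.9873 364.8955] 2910 0.004530597633000455 [ 0.2769 -0.2892] ((277.88800048828125, -288.9296875), (79.99716186523438, 190.15264892578125), 0.7033224701881409)
blue [ 70.3797 422.9098] 266 0.07949035665844761 [0.1497 0.629 ] ((149.60940551757812, 628.7880859375), (38.7376594543457, 37.432472229003906), 2.557467460632324)
riser 8546 0.07071834734814664 ((551.2092895507812, -195.50364685058594), (201.4622344970703, 220.97947692871094), 76.99765014648438) [[420.8888244628906, -268.79290771484375], [636.2025756835938, -318.51129150390625], [681.52978515625, -122.21438598632812], [466.21600341
[... 170 characters left out ...]
5.5150756835938, 237.7251739501953], [559.3486938476562, 194.7191619873047], [662.8380737304688, 228.00816345214844], [649.0044555664062, 271.01416015625]]
lip 89 0.0618352984461068 ((633.7440795898438, 242.8682098388672), (48.78764343261719, 43.85237121582031), 15.414996147155762) [[604.3995971679688, 257.52154541015625], [616.0559692382812, 215.24671936035156], [663.0885620117188, 228.21487426757812], [651.4321899414062, 270.48968505859375]]
(250, 446) [ 0.5385 -0.1962  0.0667]
(290, 450) [ 0.4489 -0.2041  0.0706]
(290, 415) [ 0.4482 -0.1353 -0.0041]
(230, 262) [0.5813 0.221  0.0508]
(203, 255) [0.6435 0.2384 0.0507]
(225, 490) [ 0.5957 -0.2948  0.0691]
(230, 430) [ 0.5829 -0.1598  0.0706]
```

View pics/crop.png

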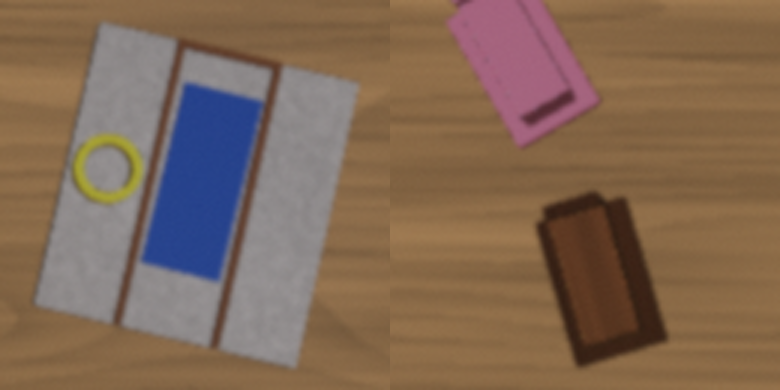

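Left half of the crop: the smallest blue plate lies in the riser channel, with the tape left of it. Right half: the wooden stand, with its lip at the far top end. I take plate (447,241) and the wooden stand, and first go above the stand for a close wrist-camera look.

```bash
cat >> h.py <<'E'
from scipy.spatial.transform import Rotation as R
np.set_printoptions(precision=4,suppress=True)
def rot(q): return R.from_quat([q[1],q[2],q[3],q[0]])
def goal(p,Rt=None):
    """p world TCP, Rt target Rotation -> shift & turn fractions"""
    o=bot.get_obs(); R0=rot(o['tool_rot'])
    s=R0.inv().apply(np.array(p)-o['eef_pos'])/.4
    r=(R0.inv()*Rt).as_rotvec()/(2*np.pi) if Rt is not None else np.zeros(3)
    print('shift',s,'turn',r,'dist',np.linalg.norm(s)*.4,'deg',np.linalg.norm(r)*360)
def st():
    o=bot.get_obs(); print('t',o['t'],'p',o['eef_pos'],'F',o['contact_force'],'w',o['gripper_width'],'q',o['q']); print(rot(o['tool_rot']).as_matrix())
    return o
def down(yaw): # tool z down, tool y along world dir yaw+90 (x opposite to heading)
    c,s=np.cos(yaw),np.sin(yaw)
    return R.from_matrix(np.array([[-c,-s,0],[-s,c,0],[0,0,-1]]).T)
E
python3 - <<'E'
from h import *
st(); goal([.56,.235,.25],down(0)); goal([.55,.23,.25])
E
```

```text
t 0.15 p [0.2069 0.642  0.2306] F [ 0.1797 -0.2783 -0.3145] w 1.002459923235248 q [-1.3671  0.4776  0.0223  1.5562 -0.0115  1.1093 -0.0831]
[[-0.9518  0.3067 -0.0003]
 [ 0.3067  0.9518 -0.0013]
 [-0.0001 -0.0014 -1.    ]]
shift [-1.1523 -0.6979 -0.0475] turn [-0.0002 -0.     -0.0496] dist 0.53919653886064 deg 17.859710788315624
shift [-1.1323 -0.7175 -0.0475] turn [0. 0. 0.] dist 0.536531926404244 deg 0.0
```

play_rows --motion '[[[-0.12,-0.07,-0.05],[0,0,-0.02]],[[-0.24,-0.14,-0.05],[0,0,-0.04]],[[-0.34,-0.2,-0.05],[0,0,-0.05]],[[-0.45,-0.27,-0.05],[0,0,-0.05]],[[-0.55,-0.34,-0.05],[0,0,-0.05]],[[-0.66,-0.4,-0.05],[0,0,-0.05]],[[-0.76,-0.47,-0.05],[0,0,-0.05]],[[-0.85,-0.52,-0.05],[0,0,-0.05]]]' --fingers 0

```text
t: 0.95
eef_pos: [0.4663, 0.3391, 0.2508]
tool_rot: [-0.0, -0.001, 1.0, -0.001]
contact_force: [0.9, 0.5, 0.9]
gripper_width: 0.002
```

Run:
```python
from h import *
st(); goal([.56,.235,.25],down(0))
```

```text
t 0.95 p [0.4663 0.3391 0.2508] F [0.948  0.4778 0.8985] w 0.0016235399684938789 q [-0.8099  0.2971  0.09    1.7788 -0.0292  1.0684  0.8635]
[[-1.     -0.0025 -0.0006]
 [-0.0025  1.     -0.0015]
 [ 0.0006 -0.0015 -1.    ]]
shift [-0.2337 -0.2609  0.0023] turn [-0.0002 -0.0001  0.0004] dist 0.1400986651651116 deg 0.16978468662406887
```

play_rows --motion '[[[-0.08,-0.09,0],[0,0,0]],[[-0.16,-0.17,0],[0,0,0]],[[-0.23,-0.26,0],[0,0,0]],[[-0.23,-0.26,0],[0,0,0]]]'

```text
t: 1.35
eef_pos: [0.5627, 0.2273, 0.2508]
tool_rot: [0.001, 0.004, 1.0, -0.003]
contact_force: [-0.1, -0.6, 0.2]
gripper_width: -0.002
```

Run:
```python
from h import *
st(); c=cam('wrist','w1'); np.savez('w1.npz',**c)
```

```text
t 1.35 p [0.5627 0.2273 0.2508] F [-0.0788 -0.5585  0.2432] w -0.002026174653250541 q [-0.6129  0.3484  0.1593  1.712  -0.055   1.087   1.1248]
[[-1.      0.0087  0.0015]
 [ 0.0087  0.9999 -0.0054]
 [-0.0015 -0.0054 -1.    ]]
```

View pics/w1.png

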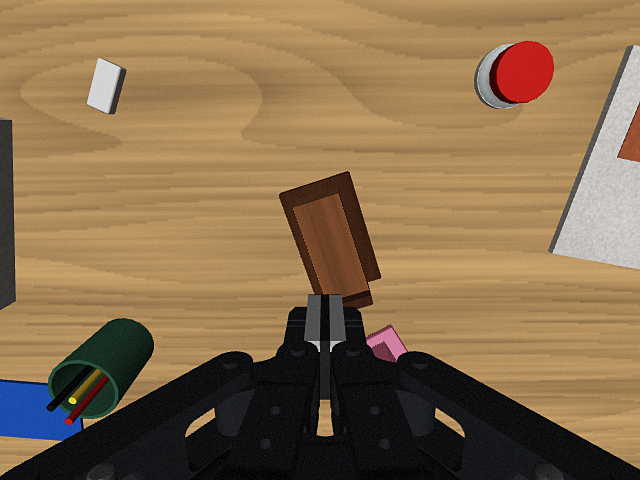

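The wrist view shows the stand at (330,240). Its top face's near edge runs (293,207)–(341,194), and the finger hides the lip. The jar (515,75) and eraser (106,85) are toward the robot. Measuring the top face.

Run:
```python
from h import *
c=dict(np.load('w1.npz'))
hsv=cv2.cvtColor(c['pixels'],cv2.COLOR_RGB2HSV)
for p in [(320,230),(300,205),(360,260),(355,297)]: print(p,hsv[p[1],p[0]],pt(c,*p))
cv2.imwrite('pics/w1c.png',cv2.resize(c['pixels'][160:320,250:410,::-1],(640,640),interpolation=cv2.INTER_CUBIC))
for u,v in [(293,207),(341,194),(371,290)]: print(onz(c,u,v,.05))
```

```text
(320, 230) [ 12 164 109] [0.5827 0.2213 0.0491]
(300, 205) [ 12 174  82] [0.5591 0.2035 0.0483]
(360, 260) [ 17 137  39] [0.6206 0.2608 0.0269]
(355, 297) [ 10 159  37] [0.6481 0.2541 0.0549]
[0.5605 0.1972 0.05  ]
[0.5491 0.2406 0.05  ]
[0.6432 0.2699 0.05  ]
```

View pics/w1c.png

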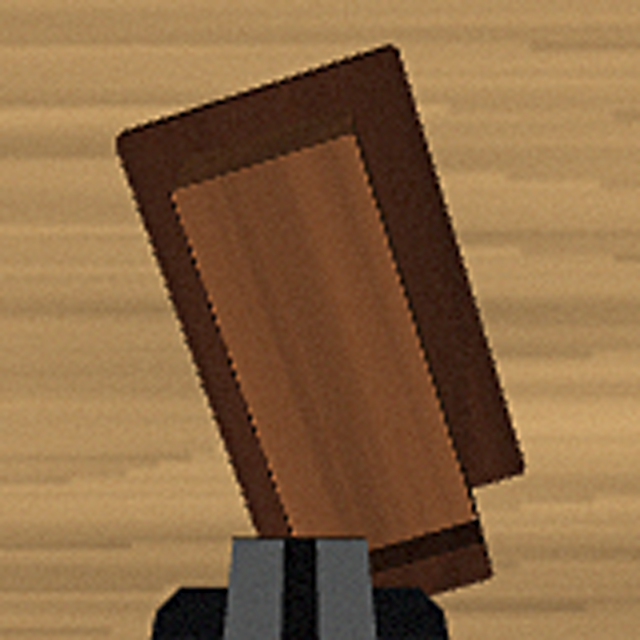

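Run:
```python
from h import *
c=dict(np.load('w1.npz'))
f=lambda a,b:onz(c,250+a/4-.4,160+b/4-.4,.05)[:2]
A=f(172,193);B=f(354,135);C=f(475,520);D=f(290,530)
print(A,B,C,D); print('w',np.linalg.norm(A-B),'len',np.linalg.norm(C-B))
for d in (C-B,D-A,B-A): print(np.degrees(np.arctan2(*d[::-1])))
yaw=np.arctan2(*(C-B)[::-1]); x=np.array([np.cos(yaw),np.sin(yaw)]); 
print('seat from near', (A+B)/2+.03*x, 'from lip', C-(.07*x)-.022*np.array([-x[1],x[0]]))
```

```text
[0.5613 0.1968] [0.5485 0.238 ] [0.6427 0.2673] [0.645  0.2225]
w 0.04319422264040534 len 0.09870128824208615
17.25827983607114
17.079380247572477
107.31449276493939
seat from near [0.5835 0.2263] from lip [0.5824 0.2256]
```

Run:
```python
from h import *
goal([.55,-.19,.22],down(np.radians(-13)))
```

```text
shift [ 0.0212 -1.0527  0.0801] turn [-0.0005  0.      0.0354] dist 0.42237438937198724 deg 12.729893167930046
```

play_rows --motion '[[[0,-0.12,0],[0,0,0.01]],[[0,-0.24,0],[0,0,0.02]],[[0,-0.36,0.02],[0,0,0.035]],[[0,-0.48,0.04],[0,0,0.035]],[[0,-0.6,0.06],[0,0,0.035]],[[0.01,-0.72,0.08],[0,0,0.035]],[[0.02,-0.84,0.08],[0,0,0.035]],[[0.02,-0.95,0.08],[0,0,0.035]]]'

```text
t: 2.2
eef_pos: [0.5498, -0.1494, 0.2195]
tool_rot: [-0.0, 0.111, 0.994, -0.001]
contact_force: [1.0, 0.1, 0.2]
gripper_width: -0.0
```

play_rows --motion '[[[0,-0.1,0],[0,0,0]],[[0,-0.1,0],[0,0,0]]]'

```text
t: 2.4
eef_pos: [0.5387, -0.194, 0.2197]
tool_rot: [-0.001, 0.115, 0.993, -0.003]
contact_force: [-0.8, -0.4, -0.4]
gripper_width: -0.002
```

Run:
```python
from h import *
st(); c=cam('wrist','w2'); np.savez('w2.npz',**c)
```

```text
t 2.4 p [ 0.5387 -0.194   0.2197] F [-0.8412 -0.4216 -0.4366] w -0.0018137018747857864 q [-0.0566  0.3312  0.3645  1.8376 -0.132   0.9976  1.7013]
[[-0.9734  0.229  -0.0021]
 [ 0.229   0.9734 -0.005 ]
 [ 0.0009 -0.0053 -1.    ]]
```

View pics/w2.png

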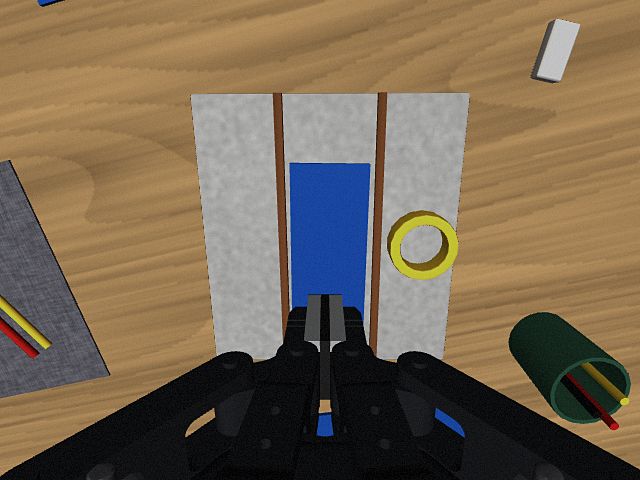

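The wrist view shows the plate's near edge at v=163 (u 290–370), and the riser's front edge at v≈94 (u 191–469). The tape at (424,245) stands well right of the channel. Measuring these.

Run:
```python
from h import *
c=dict(np.load('w2.npz'))
a=onz(c,191,94,.07)[:2];b=onz(c,469,94,.07)[:2]; m=(onz(c,282,93.5,.07)+onz(c,377,93.5,.07))[:2]/2
print('front',a,b,(a+b)/2,m,np.linalg.norm(a-b),'yaw',np.degrees(np.arctan2(*(b-a)[::-1]))-90)
hsv=cv2.cvtColor(c['pixels'],cv2.COLOR_RGB2HSV)
k=cv2.inRange(hsv,(105,120,60),(128,255,255)); k[:150]=0;k[300:]=0
def line(pts):
    vx,vy,x,y=cv2.fitLine(np.array(pts,np.float32)*1000,cv2.DIST_L2,0,.01,.01).ravel();return np.array([x,y])/1000,np.degrees(np.arctan(vy/vx))
L=[];Rr=[]
for v in range(175,285,3):
    xs=np.where(k[v,270:390])[0]+270
    L.append(onz(c,xs[0]-.5,v,.073)[:2]);Rr.append(onz(c,xs[-1]+.5,v,.073)[:2])
N=[]
for u in range(296,366,3):
    vs=np.where(k[:,u])[0]; N.append(onz(c,u,vs[0]-.5,.073)[:2])
print('L',line(L),'R',line(Rr),'N',line(N))
yaw=np.radians((line(L)[1]+line(Rr)[1])/2); x=np.array([np.cos(yaw),np.sin(yaw)])
nm=np.mean(N,0); y=np.array([-x[1],x[0]])
mid=(line(L)[0]+line(Rr)[0])/2; nearmid=mid+x*((nm-mid)@x); print('plate yaw',np.degrees(yaw),'near',nearmid,'centre',nearmid+.07*x,'w',(line(Rr)[0]-line(L)[0])@y)
fx=np.array([np.cos(np.radians(-13)),np.sin(np.radians(-13))]); print('dist behind edge',(nearmid-(a+b)/2)@fx,'lat',(nearmid-(a+b)/2)@[-fx[1],fx[0]])
print(pt(c,330,200),pt(c,330,120))
```

```text
front [ 0.4244 -0.2655] [ 0.4698 -0.0741] [ 0.4471 -0.1698] [ 0.4467 -0.17  ] 0.19672328842078146 yaw -13.356983396636778
L (array([ 0.5363, -0.2222], dtype=float32), np.float32(-13.925739)) R (array([ 0.55  , -0.1641], dtype=float32), np.float32(-13.900783)) N (array([ 0.4936, -0.1801], dtype=float32), np.float32(75.71193))
plate yaw -13.91326 near [ 0.4935 -0.1808] centre [ 0.5614 -0.1977] w 0.059619613
dist behind edge 0.04762570308202932 lat -0.0003172355511636549
[ 0.5207 -0.1868  0.0726] [ 0.4642 -0.1736  0.0691]
```

Run:
```python
from h import *
goal([.571,-.2,.085],down(np.radians(-13.3)))
```

```text
shift [-0.0816 -0.0047  0.3363] turn [-0.0005 -0.0002  0.0007] dist 0.1384401185666106 deg 0.3250649606560409
```

play_rows --motion '[[[-0.08,-0.005,0.1],[0,0,0]],[[-0.08,-0.005,0.2],[0,0,0]],[[-0.08,-0.005,0.27],[0,0,0]],[[-0.08,-0.005,0.31],[0,0,0]],[[-0.08,-0.005,0.335],[0,0,0]],[[-0.08,-0.005,0.335],[0,0,0]],[[-0.08,-0.005,0.335],[0,0,0]]]'

```text
t: 3.15
eef_pos: [0.5712, -0.1991, 0.0862]
tool_rot: [-0.0, 0.113, 0.994, -0.001]
contact_force: [0.4, -0.6, 0.4]
gripper_width: -0.001
```

Run:
```python
from h import *
st(); goal([.571,-.2,.073],down(np.radians(-13.3)))
```

```text
t 3.15 p [ 0.5712 -0.1991  0.0862] F [ 0.412  -0.6484  0.4226] w -0.0012276581253976599 q [ 0.0012  0.549   0.307   1.8624 -0.2259  0.7642  1.7742]
[[-0.9745  0.2244 -0.0007]
 [ 0.2244  0.9745 -0.0026]
 [ 0.0001 -0.0027 -1.    ]]
shift [-0.0001 -0.0023  0.0331] turn [-0.0004 -0.      0.0009] dist 0.013256209383548063 deg 0.3687499596394597
```

play_rows --motion '[[[0,0,0.01],[0,0,0]],[[0,0,0.02],[0,0,0]],[[0,0,0.026],[0,0,0]],[[0,0,0.026],[0,0,0]],[[0,0,0.026],[0,0,0]]]'

```text
t: 3.65
eef_pos: [0.5711, -0.1992, 0.0758]
tool_rot: [-0.0, 0.113, 0.994, -0.001]
contact_force: [-0.1, -0.7, -0.5]
gripper_width: -0.001
```

play_rows --motion '[[[0,0,0.003],[0,0,0]],[[0,0,0.005],[0,0,0]],[[0,0,0.005],[0,0,0]]]'

```text
t: 3.95
eef_pos: [0.571, -0.1992, 0.0737]
tool_rot: [-0.0, 0.113, 0.994, -0.001]
contact_force: [0.8, 0.8, -0.0]
gripper_width: 0.003
```

play_rows --motion '[[[0,0,0.0015],[0,0,0]],[[0,0,0.0025],[0,0,0]],[[0,0,0.0025],[0,0,0]]]'

```text
t: 4.25
eef_pos: [0.5711, -0.1992, 0.0731]
tool_rot: [-0.0, 0.113, 0.994, -0.001]
contact_force: [-1.4, 0.4, 4.0]
gripper_width: -0.002
```

play_rows --motion '[[[0.0,0,0.0015],[0,0,0]],[[0.006,0,0.0015],[0,0,0]],[[0.015,0,0.0015],[0,0,0]],[[0.027,0,0.0015],[0,0,0]],[[0.039,0,0.0015],[0,0,0]],[[0.05,0,0.0015],[0,0,0]],[[0.05,0,0.0015],[0,0,0]]]'

```text
t: 4.95
eef_pos: [0.5515, -0.1948, 0.0731]
tool_rot: [0.0, 0.113, 0.994, -0.001]
contact_force: [0.7, -0.9, 7.2]
gripper_width: -0.0
```

Run:
```python
from h import *
st(); c=cam('wrist','w3');st()
```

```text
t 4.95 p [ 0.5515 -0.1948  0.0731] F [ 0.66   -0.8519  7.2159] w -0.00022874105633149348 q [ 0.0029  0.5407  0.3005  1.9178 -0.2306  0.7155  1.7819]
[[-0.9744  0.2249  0.0003]
 [ 0.2249  0.9744 -0.0026]
 [-0.0008 -0.0025 -1.    ]]
t 5.0 p [ 0.5514 -0.1948  0.0731] F [-0.1702 -0.0048  8.0965] w -9.73209988329036e-05 q [ 0.0029  0.5408  0.3005  1.9176 -0.2306  0.7159  1.7819]
[[-0.9744  0.2248 -0.    ]
 [ 0.2248  0.9744 -0.0025]
 [-0.0005 -0.0024 -1.    ]]
```

View pics/w3.png

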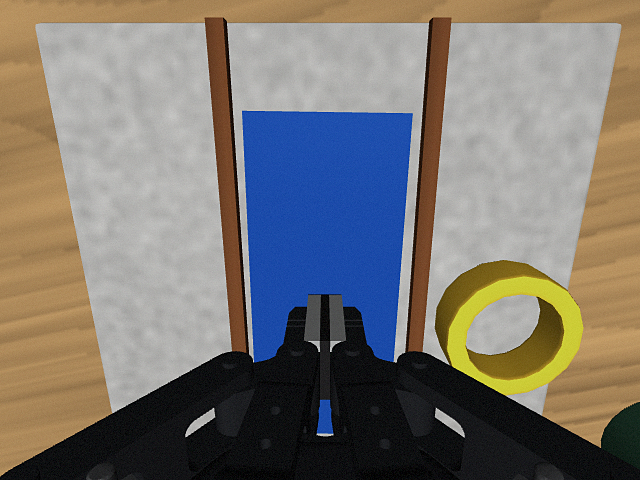

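The plate's near edge is at v≈111 and the front edge at v≈23. The plate is centred between the wooden lips. Checking how far it moved.

```bash
cat > nd.py <<'E'
from h import *
import sys
c=bot.read_camera('wrist') if 0 else None
E
python3 - <<'E'
from h import *
c=cam('wrist'); 
fx=np.array([np.cos(np.radians(-13.2)),np.sin(np.radians(-13.2))]); fy=np.array([-fx[1],fx[0]]); F=np.array([.446,-.170])
a=onz(c,243,111,.073)[:2];b=onz(c,412,114,.073)[:2]; e=onz(c,328,23.5,.07)[:2]
print(a,b,e,((a+b)/2-F)@fx,((a+b)/2-F)@fy,(e-F)@fx)
d=b-a;print(np.degrees(np.arctan2(d[1],d[0]))-90)
E
```

```text
[ 0.4675 -0.2051] [ 0.4818 -0.1479] [ 0.4472 -0.17  ] 0.02939961348474925 0.00022327477628611444 0.0011325169714116545
-14.061325944199368
```

play_rows --motion '[[[0.006,0,0.0013],[0,0,0]],[[0.018,0,0.0012],[0,0,0]],[[0.033,0,0.0012],[0,0,0]],[[0.048,0,0.0012],[0,0,0]],[[0.063,0,0.0012],[0,0,0]],[[0.078,0,0.0012],[0,0,0]],[[0.09,0,0.0012],[0,0,0]],[[0.09,0,0.0012],[0,0,0]]]'

```text
t: 5.85
eef_pos: [0.5159, -0.1867, 0.0731]
tool_rot: [0.0, 0.113, 0.994, -0.001]
contact_force: [1.2, 0.4, 8.2]
gripper_width: -0.001
```

Run:
```python
from h import *
st(); c=cam('wrist','w4'); np.savez('w4.npz',**c)
```

```text
t 5.85 p [ 0.5159 -0.1867  0.0731] F [1.2007 0.3564 8.1613] w -0.0006139641797986581 q [-0.0051  0.4933  0.3024  2.004  -0.224   0.6747  1.7828]
[[-0.9743  0.2251  0.0004]
 [ 0.2251  0.9743 -0.0025]
 [-0.0009 -0.0023 -1.    ]]
```

View pics/w4.png

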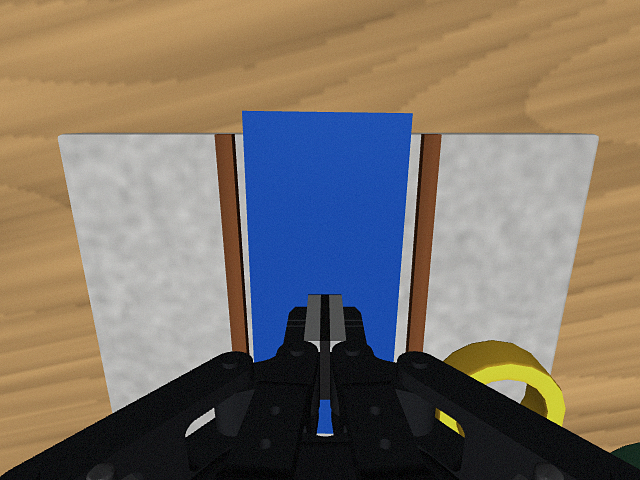

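The plate tracks the fingertips: its near edge is still at v=111 and the riser edge is now at v≈134, about 7.5 mm of overhang. Another ~32 mm to go.

play_rows --motion '[[[0.006,0,0.001],[0,0,0]],[[0.018,0,0.001],[0,0,0]],[[0.032,0,0.001],[0,0,0]],[[0.046,0,0.001],[0,0,0]],[[0.06,0,0.001],[0,0,0]],[[0.072,0,0.001],[0,0,0]],[[0.08,0,0.001],[0,0,0]],[[0.081,0,0.001],[0,0,0]]]'

```text
t: 6.7
eef_pos: [0.4842, -0.1795, 0.0731]
tool_rot: [0.001, 0.113, 0.994, -0.001]
contact_force: [0.8, -1.0, 5.0]
gripper_width: 0.0
```

Run:
```python
from h import *
st(); c=cam('wrist','w5'); np.savez('w5.npz',**c)
```

```text
t 6.7 p [ 0.4842 -0.1795  0.0731] F [ 0.8216 -1.0215  5.0002] w 7.482030017264239e-05 q [-0.0124  0.451   0.3047  2.0793 -0.2173  0.639   1.7824]
[[-0.9743  0.2251  0.0012]
 [ 0.2251  0.9743 -0.0026]
 [-0.0017 -0.0023 -1.    ]]
```

View pics/w5.png

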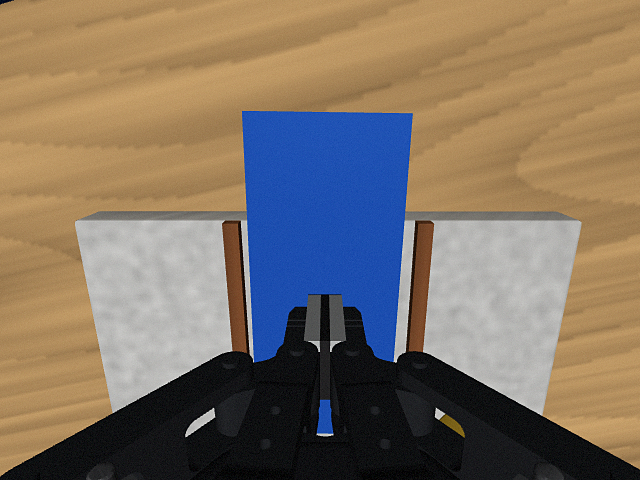

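Run:
```python
from h import *
c=dict(np.load('w5.npz'))
fx=np.array([np.cos(np.radians(-13.2)),np.sin(np.radians(-13.2))]); fy=np.array([-fx[1],fx[0]])
a=onz(c,243,111,.073)[:2];b=onz(c,412,114,.073)[:2]; e=(onz(c,76,220,.07)+onz(c,580,220,.07))[:2]/2
print(a,b,e,'overhang',-((a+b)/2-e)@fx,((a+b)/2-e)@fy)
d=b-a;print(np.degrees(np.arctan2(d[1],d[0]))-90, 'near mid',(a+b)/2)
```

```text
[ 0.4003 -0.1897] [ 0.4146 -0.1326] [ 0.4458 -0.1699] overhang 0.03930663773248197 -0.0002464797057420153
-14.080240393568744 near mid [ 0.4075 -0.1611]
```

The overhang measures about 39–40 mm, with the plate square in the channel. Lifting off straight up.

play_rows --motion '[[[0,0,-0.01],[0,0,0]],[[0,0,-0.05],[0,0,0]],[[0,0,-0.15],[0,0,0]],[[0,0,-0.25],[0,0,0]],[[0,0,-0.37],[0,0,0]],[[0,0,-0.48],[0,0,0]],[[0,0,-0.55],[0,0,0]],[[0,0,-0.6],[0,0,0]]]' --fingers 30

```text
t: 7.55
eef_pos: [0.4833, -0.1789, 0.3149]
tool_rot: [0.001, 0.113, 0.994, -0.001]
contact_force: [1.0, 0.1, 0.5]
gripper_width: 0.358
```

Run:
```python
from h import *
o=st(); print(o['joint_torque'])
c=dict(np.load('top0.npz'))
for n,uv,z in [('jar',(186,288),.045),('eraser',(348,288),.013),('cup',(362,165),.085)]: print(n,onz(c,*uv,z))
```

```text
t 7.55 p [ 0.4833 -0.1789  0.3149] F [1.0103 0.1148 0.459 ] w 0.35787687120852535 q [-0.1194  0.1321  0.3943  1.8488 -0.0532  1.1688  1.636 ]
[[-0.9743  0.2253  0.0018]
 [ 0.2253  0.9743 -0.0023]
 [-0.0023 -0.0018 -1.    ]]
[  0.3544 -34.8407   2.0382 -28.7123  -0.027   -0.356    0.0562]
jar [0.4471 0.393  0.045 ]
eraser [0.4512 0.0227 0.013 ]
cup [ 0.7267 -0.0055  0.085 ]
```

```bash
cat > kin.py <<'E'
import numpy as np, itertools
from scipy.spatial.transform import Rotation as R
from scipy.optimize import least_squares
S=[]
def add(q,p,M): S.append((np.array(q),np.array(p),np.array(M).reshape(3,3)))
add([-1.3671,.4776,.0223,1.5562,-.0115,1.1093,-.0831],[.2069,.642,.2306],[-.9518,.3067,-.0003,.3067,.9518,-.0013,-.0001,-.0014,-1])
add([-.8099,.2971,.09,1.7788,-.0292,1.0684,.8635],[.4663,.3391,.2508],[-1,-.0025,-.0006,-.0025,1,-.0015,.0006,-.0015,-1])
add([-.6129,.3484,.1593,1.712,-.055,1.087,1.1248],[.5627,.2273,.2508],[-1,.0087,.0015,.0087,.9999,-.0054,-.0015,-.0054,-1])
add([-.0566,.3312,.3645,1.8376,-.132,.9976,1.7013],[.5387,-.194,.2197],[-.9734,.229,-.0021,.229,.9734,-.005,.0009,-.0053,-1])
add([.0012,.549,.307,1.8624,-.2259,.7642,1.7742],[.5712,-.1991,.0862],[-.9745,.2244,-.0007,.2244,.9745,-.0026,.0001,-.0027,-1])
add([.0029,.5407,.3005,1.9178,-.2306,.7155,1.7819],[.5515,-.1948,.0731],[-.9744,.2249,.0003,.2249,.9744,-.0026,-.0008,-.0025,-1])
add([-.0051,.4933,.3024,2.004,-.224,.6747,1.7828],[.5159,-.1867,.0731],[-.9743,.2251,.0004,.2251,.9743,-.0025,-.0009,-.0023,-1])
add([-.0124,.451,.3047,2.0793,-.2173,.639,1.7824],[.4842,-.1795,.0731],[-.9743,.2251,.0012,.2251,.9743,-.0026,-.0017,-.0023,-1])
add([-.1194,.1321,.3943,1.8488,-.0532,1.1688,1.636],[.4833,-.1789,.3149],[-.9743,.2253,.0018,.2253,.9743,-.0023,-.0023,-.0018,-1])
if __name__=='__main__':
    ax='zyzyzyz'; res=[]
    for s in itertools.product([1,-1],repeat=6):
        for sg in ((1,)+s,(-1,)+s):
            Rs=[R.from_euler(ax[0],0)]*0
            A=[]
            for q,p,M in S:
                r=R.identity()
                for a,g,x in zip(ax,sg,q): r=r*R.from_euler(a,g*x)
                A.append(r.inv()*R.from_matrix(M))
            m=R.concatenate(A); mm=m.mean(); e=(m*mm.inv()).magnitude().max()
            res.append((e,sg,mm.as_matrix().round(3).tolist()))
    res.sort(key=lambda t:t[0])
    for r in res[:5]: print(r)
E
python3 kin.py
```

```text
(np.float64(0.00012766103271583855), (-1, 1, -1, 1, -1, 1, -1), [[-0.0, -1.0, 0.0], [1.0, -0.0, 0.0], [-0.0, 0.0, 1.0]])
(np.float64(0.005879843119400746), (-1, -1, -1, -1, -1, -1, -1), [[-0.0, -1.0, 0.006], [1.0, -0.0, -0.001], [0.001, 0.006, 1.0]])
(np.float64(0.2502726628513982), (-1, 1, -1, 1, 1, 1, -1), [[-0.183, -0.968, -0.171], [0.983, -0.179, -0.036], [0.004, -0.175, 0.985]])
(np.float64(0.2521853076561603), (-1, -1, -1, -1, 1, -1, -1), [[-0.183, -0.967, 0.177], [0.983, -0.179, 0.035], [-0.002, 0.18, 0.984]])
(np.float64(0.38055295319277505), (1, -1, 1, -1, 1, -1, 1), [[0.367, 0.93, -0.0], [-0.93, 0.367, 0.0], [0.0, -0.0, 1.0]])
```

```bash
cat > kin2.py <<'E'
from kin import *
SG=(-1,1,-1,1,-1,1,-1); AX='zyzyzyz'
RT=R.from_matrix([[0,-1,0],[1,0,0],[0,0,1]])
def rots(q):
    r=R.identity(); L=[np.eye(3)]
    for a,g,x in zip(AX,SG,q): r=r*R.from_euler(a,g*x); L.append(r.as_matrix())
    return L
def fit():
    A=[];b=[]
    for q,p,M in S:
        L=rots(q); A.append(np.hstack(L)); b.append(p)
    A=np.vstack(A);b=np.hstack(b)
    # drop: base xy offset=0 ; regularise mildly
    lam=3e-4
    x=np.linalg.lstsq(np.vstack([A,lam*np.eye(24)]),np.hstack([b,np.zeros(24)]),rcond=None)[0]
    return x,A@x-b
X,res=fit()
def fk(q):
    L=rots(q); return np.hstack(L)@X, (R.from_matrix(L[-1])*RT)
def pts(q):
    L=rots(q); out=[];p=np.zeros(3)
    for i in range(8): p=p+L[i]@X[3*i:3*i+3]; out.append(p)
    return np.array(out)
if __name__=='__main__':
    np.set_printoptions(precision=4,suppress=True)
    print(X.reshape(8,3)); print(np.abs(res).max())
E
python3 kin2.py
```

```text
[[-0.0011 -0.0003  0.1469]
 [-0.002  -0.0151  0.1469]
 [ 0.0037 -0.0151  0.271 ]
 [-0.0041 -0.0163  0.271 ]
 [-0.0023 -0.0163  0.2365]
 [ 0.0026  0.0001  0.2365]
 [-0.0024  0.0001  0.1669]
 [-0.0001 -0.0008  0.1669]]
5.216062755802886e-05
```

Run:
```python
from h import *
from kin2 import *
c=cam('side','s1'); np.savez('s1.npz',**c); c2=cam('top','t1'); np.savez('t1.npz',**c2)
q=bot.get_obs()['q']; print(pts(q))
im=c['pixels'][:,:,::-1].copy(); T=np.linalg.inv(c['pose'])
for p in pts(q):
    a=T[:3,:3]@p+T[:3,3]; u,v=c['cx']+c['f']*a[0]/a[2],c['cy']+c['f']*a[1]/a[2]; print(u,v); cv2.circle(im,(int(u),int(v)),3,(0,255,0),-1)
cv2.imwrite('pics/s1m.png',im)
```

```text
[[-0.0011 -0.0003  0.1469]
 [-0.0013 -0.0155  0.2939]
 [ 0.0395 -0.0258  0.5621]
 [ 0.0668 -0.0361  0.832 ]
 [ 0.2719 -0.1149  0.7431]
 [ 0.4796 -0.1776  0.649 ]
 [ 0.4827 -0.1786  0.4821]
 [ 0.4843 -0.1791  0.3152]]
-2.356383498510297 331.26825546241196
-62.410911018557044 272.6291363104383
-194.682356268545 58.87395409706997
-593.8503070475226 -520.931328949236
-14.398765730816137 -248.98312248283915
326.5174032875753 -80.68015521818981
331.1005897399152 108.0969148507444
332.7393154083353 224.43183168406264
```

View pics/s1m.png

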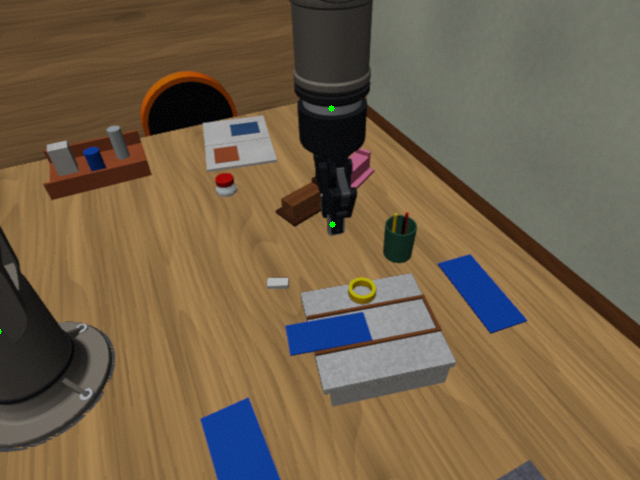

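View pics/t1.png

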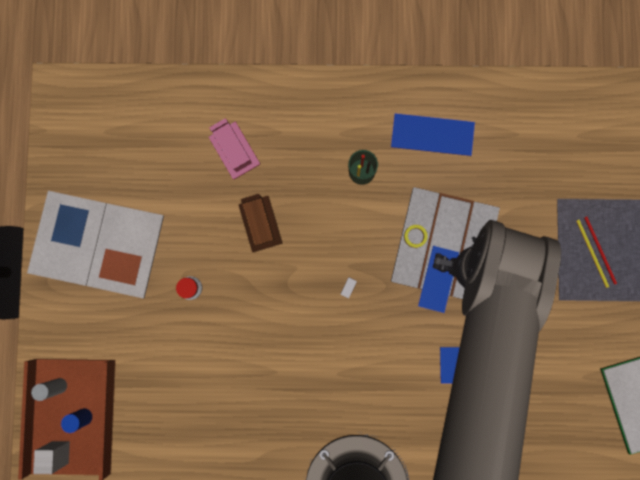

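```bash
cat > ik.py <<'E'
from kin2 import *
LO=np.array([-2.96,-.34,-1.41,.24,-1.37,.17,-2.96])+.05; HI=np.array([2.96,2.1,1.46,2.44,4.51,1.92,2.96])-.05
def pose(yaw,pitch,ysign):
    z=np.array([np.cos(yaw)*np.cos(pitch),np.sin(yaw)*np.cos(pitch),-np.sin(pitch)])
    x=np.array([-np.sin(yaw),np.cos(yaw),0])*ysign   # ysign +1: tool x left of heading -> tool y up
    return R.from_matrix(np.array([x,np.cross(z,x),z]).T)
def ik(p,Rt,q0s):
    out=[]
    for q0 in q0s:
        def f(q):
            a,r=fk(q); return np.r_[(a-p)*5,(r.inv()*Rt).as_rotvec()]
        s=least_squares(f,np.clip(q0,LO+.01,HI-.01),bounds=(LO,HI),max_nfev=60)
        if s.cost<1e-7: out.append(s.x)
    return out
if __name__=='__main__':
    rng=np.random.default_rng(0); np.set_printoptions(precision=2,suppress=True)
    qs=[np.array([-.1194,.1321,.3943,1.8488,-.0532,1.1688,1.636])]+[rng.uniform(LO,HI) for _ in range(14)]
    ra=np.radians(-14); rx=np.array([np.cos(ra),np.sin(ra)]); N=np.array([.4075,-.161])
    sa=np.radians(17.2); sx=np.array([np.cos(sa),np.sin(sa)]); Sn=np.array([.583,.2258])-.07*sx
    for rel in (-90,-60,-45,45,60,90):
      for ys in (1,-1):
        for nm,base,x,n,z in (('riser',ra,rx,N,.0715),('stand',sa,sx,Sn,.0515)):
            h=base+np.radians(rel); pit=np.radians(8 if nm=='stand' else 3)
            g=n+.016*x  # grasp point on plate axis
            p=np.r_[g+.019*np.array([np.cos(h),np.sin(h)]),z]
            sol=ik(p,pose(h,pit,ys),qs)
            seen=[]
            for q in sol:
                if all(np.abs(q-k).max()>.4 for k in seen): seen.append(q)
            print(rel,ys,nm,len(sol),*[f'{q} elb {pts(q)[3]}' for q in seen[:4]],sep='\n   ' if seen else ' ')
E
python3 ik.py
```

```text
-90
   1
   riser
   4
   [-0.81  1.18  0.5   2.01  0.65  1.22 -2.78] elb [0.37 0.33 0.51]
-90
   1
   stand
   6
   [-1.69  1.88  1.41  1.68 -0.43  1.23 -1.65] elb [-0.03  0.52  0.14]
   [-0.9   1.11 -0.07  1.63  0.95  1.72 -2.85] elb [0.34 0.35 0.53]
   [-1.52  1.42  0.89  1.67  0.23  1.21 -2.25] elb [0.06 0.53 0.38]
-90
   -1
   riser
   2
   [-0.99  1.33  0.75  2.03  0.42  1.05  0.6 ] elb [0.32 0.42 0.43]
   [-0.58  1.08  0.21  2.    0.83  1.42  0.17] elb [0.42 0.22 0.55]
-90
   -1
   stand
   5
   [-0.79  1.12 -0.23  1.62  1.03  1.83  0.24] elb [0.37 0.31 0.53]
   [-1.41  1.3   0.69  1.67  0.43  1.29  0.7 ] elb [0.12 0.5  0.45]
   [-1.68  1.81  1.33  1.68 -0.34  1.2   1.41] elb [-0.03  0.53  0.18]
-60
   1
   riser
   4
   [-1.34  1.56  0.82  2.35  0.71  0.48 -2.89] elb [0.16 0.52 0.31]
   [-1.45  1.73  0.94  2.35  0.21  0.35 -2.4 ] elb [0.1  0.53 0.22]
-60
   1
   stand
   3
   [-1.96  1.95  1.31  2.04 -0.63  0.61 -1.46] elb [-0.17  0.48  0.11]
   [-1.5   1.18  0.53  2.02  1.03  1.   -2.9 ] elb [0.08 0.49 0.51]
-60
   -1
   riser
   3
   [-0.81  1.14  0.26  2.33  1.23  1.19 -0.
[... 1954 characters left out ...]
.54  1.39 -0.97  1.79 -0.28  1.2   2.22] elb [-0.03 -0.54  0.38]
   [ 1.72  1.73 -1.35  1.78  0.19  1.22  1.75] elb [-0.12 -0.52  0.19]
90
   1
   stand
   4
   [ 0.42  1.16 -0.52  1.71 -0.86  1.22  2.6 ] elb [ 0.43 -0.24  0.51]
   [ 0.86  1.65 -1.31  1.68  0.12  1.01  1.78] elb [ 0.32 -0.43  0.23]
90
   -1
   riser
   4
   [ 0.93  1.08 -0.14  1.83 -0.92  1.56 -0.26] elb [ 0.24 -0.41  0.55]
   [ 1.28  1.18 -0.59  1.81 -0.64  1.33 -0.56] elb [ 0.1  -0.49  0.49]
   [ 1.72  1.74 -1.36  1.78  0.21  1.22 -1.41] elb [-0.12 -0.52  0.18]
90
   -1
   stand
   2
   [ 0.56  1.24 -0.73  1.7  -0.67  1.12 -0.7 ] elb [ 0.41 -0.31  0.46]
   [ 0.79  1.5  -1.14  1.68 -0.15  0.99 -1.14] elb [ 0.35 -0.41  0.31]
```

```bash
cat > ik2.py <<'E'
from ik import *
np.set_printoptions(precision=2,suppress=True)
rng=np.random.default_rng(1)
q0=np.array([-.81,1.14,.26,2.33,1.23,1.19,-.21])
qs=[q0]+[q0+rng.normal(0,.3,7) for _ in range(5)]
ra=np.radians(-14); rx=np.array([np.cos(ra),np.sin(ra)]); N=np.array([.4075,-.161])
sa=np.radians(17.2); sx=np.array([np.cos(sa),np.sin(sa)]); Sn=np.array([.583,.2258])-.07*sx
for rel in (-65,-60,-56,-52):
    for nm,base,x,n,z,pit,back in (('riser',ra,rx,N,.0715,1.5,0),('pre',ra,rx,N,.0715,1.5,.08),('up',ra,rx,N,.2,1.5,.08),('stand',sa,sx,Sn,.0515,6,0)):
        h=base+np.radians(rel);hv=np.array([np.cos(h),np.sin(h)])
        p=np.r_[n+.016*x+(.019-back)*hv,z]
        sol=ik(p,pose(h,np.radians(pit),-1),qs)
        for q in sol[:2]: print(rel,nm,p,q,'elb',pts(q)[3],'wr',pts(q)[5])
        if not sol: print(rel,nm,'none')
E
python3 ik2.py
```

```text
-65 riser [ 0.43 -0.18  0.07] [-0.93  1.2   0.41  2.27  1.07  1.06 -0.06] elb [0.33 0.38 0.49] wr [0.36 0.14 0.08]
-65 riser [ 0.43 -0.18  0.07] [-0.87  1.17  0.34  2.27  1.1   1.14 -0.09] elb [0.35 0.35 0.51] wr [0.36 0.14 0.08]
-65 pre [ 0.41 -0.1   0.07] [-1.08  1.18  0.39  2.23  0.86  1.12  0.06] elb [0.27 0.42 0.51] wr [0.35 0.22 0.08]
-65 pre [ 0.41 -0.1   0.07] [-1.01  1.15  0.31  2.22  0.91  1.19  0.01] elb [0.3  0.39 0.52] wr [0.35 0.22 0.08]
-65 up [ 0.41 -0.1   0.2 ] [-1.11  0.87  0.46  2.33  0.93  1.26  0.21] elb [0.22 0.35 0.65] wr [0.35 0.22 0.21]
-65 up [ 0.41 -0.1   0.2 ] [-1.03  0.83  0.37  2.32  0.96  1.33  0.17] elb [0.24 0.32 0.66] wr [0.35 0.22 0.21]
-65 stand [0.54 0.2  0.05] [-1.27  1.1   0.26  1.94  1.11  1.3   0.2 ] elb [0.18 0.45 0.54] wr [0.32 0.44 0.09]
-65 stand [0.54 0.2  0.05] [-1.18  1.08  0.15  1.94  1.17  1.39  0.17] elb [0.22 0.42 0.55] wr [0.32 0.44 0.09]
-60 riser [ 0.43 -0.18  0.07] [-0.82  1.16  0.26  2.32  1.22  1.2  -0.21] elb [0.37 0.33 0.51] wr [0.34 0.14 0.08]
-60 riser [ 0.43 -0.18  0.07] [-0.9   1.2   0.35  2.32  1.18  1.1  -0.19] elb [0.
[... 1391 characters left out ...]
41 0.09]
-52 riser [ 0.43 -0.18  0.07] [-0.63  1.14  0.03  2.39  1.41  1.44 -0.38] elb [0.42 0.25 0.52] wr [0.3  0.12 0.08]
-52 riser [ 0.43 -0.18  0.07] [-0.63  1.14  0.03  2.39  1.41  1.45 -0.38] elb [0.42 0.25 0.52] wr [0.3  0.12 0.08]
-52 pre [ 0.4  -0.11  0.07] [-0.97  1.16  0.13  2.38  1.15  1.26 -0.3 ] elb [0.31 0.38 0.51] wr [0.26 0.2  0.08]
-52 pre [ 0.4  -0.11  0.07] [-1.05  1.18  0.21  2.38  1.12  1.17 -0.27] elb [0.28 0.41 0.5 ] wr [0.26 0.2  0.08]
-52 up none
-52 stand [0.55 0.2  0.05] [-1.25  1.08  0.19  2.1   1.37  1.3   0.01] elb [0.19 0.44 0.55] wr [0.27 0.39 0.09]
-52 stand [0.55 0.2  0.05] [-1.22  1.07  0.14  2.09  1.39  1.34  0.  ] elb [0.21 0.43 0.56] wr [0.27 0.39 0.09]
```

```bash
cat > g.py <<'E'
from ik import pose
from h import *
def plate_tcp(z,back=0,rel=-60,ins=.016):
    ra=np.radians(-14); rx=np.array([np.cos(ra),np.sin(ra)]); N=np.array([.4075,-.161]); h=ra+np.radians(rel);hv=np.array([np.cos(h),np.sin(h)])
    return np.r_[N+ins*rx+(.019-back)*hv,z], h
E
python3 - <<'E'
from g import *
p,h=plate_tcp(.16,.09); print(p)
goal(p,pose(h,np.radians(1.5),-1))
E
```

```text
[ 0.4035 -0.0966  0.16  ]
shift [0.2454 0.1561 0.3868] turn [ 0.2397 -0.0616 -0.0643] dist 0.1935682741106166 deg 92.03574219942534
```

play_rows --motion '[[[0.03,0.02,0.0],[0.022,-0.0056,-0.0058]],[[0.06,0.04,0.0],[0.044,-0.0112,-0.0117]],[[0.09,0.06,0.02],[0.065,-0.0168,-0.0175]],[[0.12,0.08,0.05],[0.087,-0.0224,-0.0234]],[[0.15,0.1,0.08],[0.109,-0.028,-0.0292]],[[0.18,0.12,0.11],[0.131,-0.0336,-0.035]],[[0.21,0.14,0.14],[0.153,-0.0392,-0.041]],[[0.24,0.155,0.17],[0.174,-0.0448,-0.0468]]]'

```text
t: 8.45
eef_pos: [0.4043, -0.0968, 0.246]
tool_rot: [0.076, -0.044, 0.843, -0.531]
contact_force: [0.5, 1.2, -1.7]
gripper_width: 0.351
```

Run:
```python
from g import *
st();p,h=plate_tcp(.16,.09)
goal(p,pose(h,np.radians(1.5),-1))
```

```text
t 8.45 p [ 0.4043 -0.0968  0.246 ] F [ 0.4902  1.1822 -1.7027] w 0.35073512526045864 q [-0.6924  0.3184  0.0299  2.3349  0.9594  1.3801  0.3545]
[[-0.9844  0.0063  0.176 ]
 [-0.1561  0.432  -0.8883]
 [-0.0816 -0.9018 -0.4243]]
shift [0.0195 0.1942 0.0905] turn [ 0.0649 -0.016  -0.0172] dist 0.08604230188133181 deg 24.85380133638788
```

play_rows --motion '[[[0.005,0.05,0.02],[0.01,-0.002,-0.003]],[[0.01,0.1,0.04],[0.026,-0.006,-0.007]],[[0.015,0.15,0.07],[0.045,-0.011,-0.012]],[[0.02,0.194,0.09],[0.065,-0.016,-0.017]],[[0.02,0.194,0.09],[0.065,-0.016,-0.017]],[[0.02,0.194,0.09],[0.065,-0.016,-0.017]]]'

```text
t: 9.05
eef_pos: [0.4023, -0.0974, 0.1599]
tool_rot: [0.095, -0.101, 0.708, -0.692]
contact_force: [0.0, -0.8, 1.2]
gripper_width: 0.349
```

Run:
```python
from g import *
st();p,h=plate_tcp(.0715,.09)
goal(p,pose(h,np.radians(1.5),-1))
cam('side','s2');cam('wrist','w6')
```

```text
t 9.05 p [ 0.4023 -0.0974  0.1599] F [ 0.0376 -0.7703  1.2386] w 0.34877706629147964 q [-0.81    0.8678  0.0442  2.3583  1.0724  1.4768 -0.0531]
[[-0.9615 -0.0109  0.2745]
 [-0.2747  0.0219 -0.9613]
 [ 0.0045 -0.9997 -0.024 ]]
shift [-0.0043  0.221   0.0043] turn [-0.0003 -0.0002  0.0007] dist 0.08843716234238733 deg 0.29133127140768633
```

View pics/s2.png

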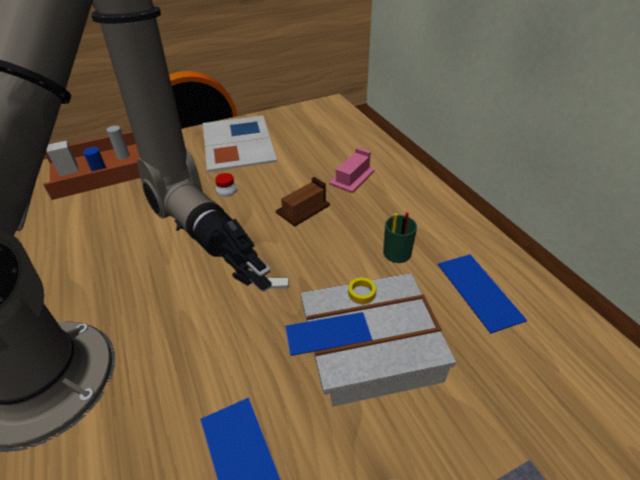

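View pics/w6.png

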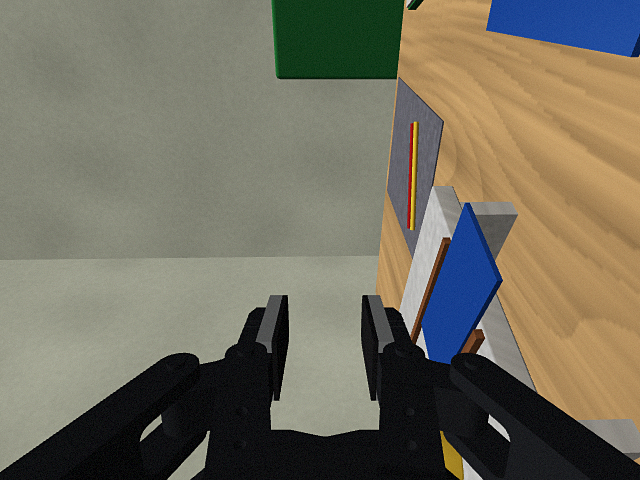

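The hand is horizontal and left-front of the riser, and the overhanging plate end is seen at (470,250) in the wrist view. Now down to plate height, still 9 cm back.

play_rows --motion '[[[0,0.06,0.002],[0,0,0]],[[0,0.12,0.003],[0,0,0]],[[-0.004,0.17,0.004],[0,0,0.0007]],[[-0.004,0.19,0.004],[0,0,0.0007]],[[-0.004,0.21,0.004],[0,0,0.0007]],[[-0.004,0.22,0.004],[0,0,0.0007]],[[-0.004,0.221,0.004],[0,0,0.0007]]]'

```text
t: 9.85
eef_pos: [0.4056, -0.095, 0.0751]
tool_rot: [0.101, -0.094, 0.712, -0.689]
contact_force: [0.2, 0.4, -0.2]
gripper_width: 0.35
```

Run:
```python
from g import *
st();p,h=plate_tcp(.0715,0)
goal(p,pose(h,np.radians(1.5),-1))
c=cam('side','s3');np.savez('s3.npz',**c);c=cam('wrist','w7');np.savez('w7.npz',**c)
cv2.imwrite('pics/s3c.png',cv2.resize(cv2.imread('pics/s3.png')[180:420,130:450],(800,600)))
```

```text
t 9.85 p [ 0.4056 -0.095   0.0751] F [ 0.1532  0.4381 -0.2249] w 0.34964549740321654 q [-0.797   1.0712  0.03    2.2779  1.0836  1.4179 -0.1841]
[[-0.9619  0.0048  0.2733]
 [-0.273   0.0333 -0.9614]
 [-0.0137 -0.9994 -0.0307]]
shift [0.0058 0.0019 0.2277] turn [ 0.0007 -0.0004 -0.0022] dist 0.09111439706062341 deg 0.8429998113910157
```

View pics/s3c.png

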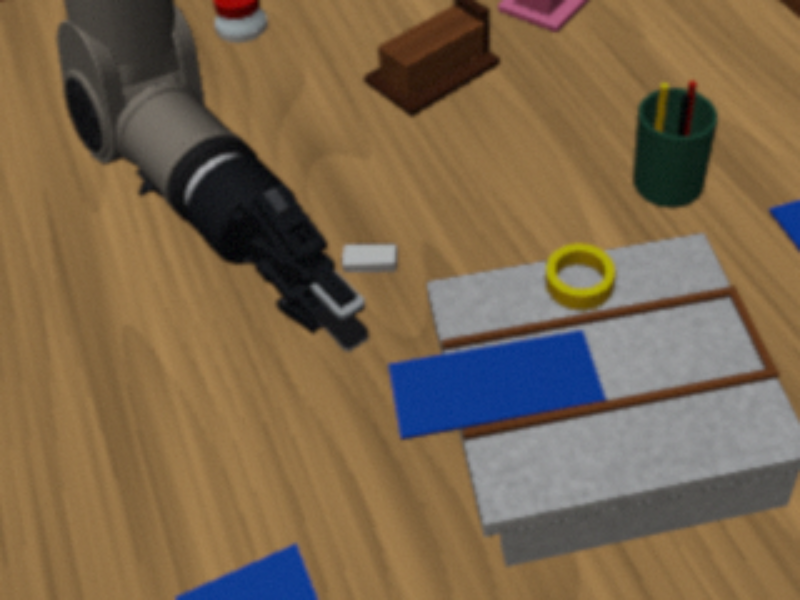

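View pics/w7.png

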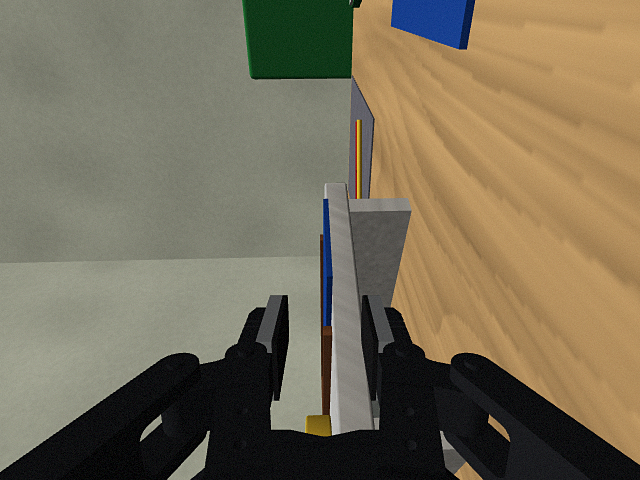

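The wrist view shows the plate edge-on at u≈327, midway between the pads (u 285–365). The side view shows a clear path. Inserting.

play_rows --motion '[[[0.003,0.002,0.03],[0.0007,-0.0004,-0.0022]],[[0.006,0.002,0.07],[0.0007,-0.0004,-0.0022]],[[0.006,0.002,0.11],[0.0007,-0.0004,-0.0022]],[[0.006,0.002,0.15],[0.0007,-0.0004,-0.0022]],[[0.006,0.002,0.19],[0.0007,-0.0004,-0.0022]],[[0.006,0.002,0.22],[0.0007,-0.0004,-0.0022]],[[0.006,0.002,0.228],[0.0007,-0.0004,-0.0022]],[[0.006,0.002,0.228],[0.0007,-0.0004,-0.0022]]]'

```text
t: 10.75
eef_pos: [0.4277, -0.184, 0.0715]
tool_rot: [0.096, -0.1, 0.709, -0.692]
contact_force: [1.4, 1.0, -0.2]
gripper_width: 0.348
```

Run:
```python
from g import *
st();p,h=plate_tcp(.0715,0)
goal(p,pose(h,np.radians(1.5),-1))
c=cam('side','s4');np.savez('s4.npz',**c);c=cam('wrist','w8');np.savez('w8.npz',**c)
cv2.imwrite('pics/s4c.png',cv2.resize(cv2.imread('pics/s4.png')[240:420,210:450],(800,600),interpolation=cv2.INTER_CUBIC))
```

```text
t 10.75 p [ 0.4277 -0.184   0.0715] F [ 1.3975  1.0115 -0.1631] w 0.34755657980537735 q [-0.6748  1.117   0.1384  2.3227  1.2858  1.3377 -0.242 ]
[[-0.9614 -0.0086  0.275 ]
 [-0.2752  0.0234 -0.9611]
 [ 0.0019 -0.9997 -0.0248]]
shift [-0.0019  0.0002 -0.0018] turn [-0.0002 -0.0001  0.0003] dist 0.0010484276924842566 deg 0.13437282895529665
```

View pics/s4c.png

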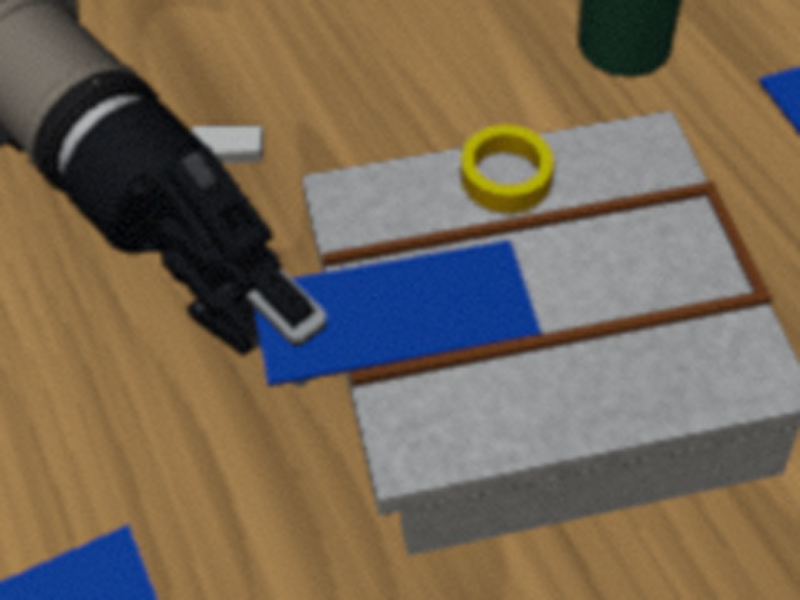

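View pics/w8.png

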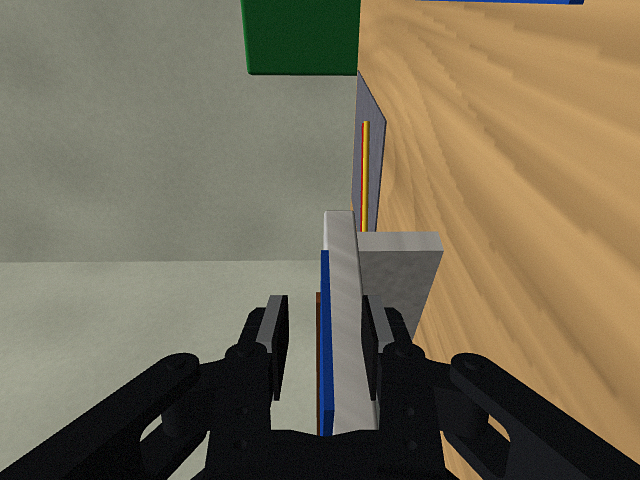

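The plate end sits between the open pads, clear of the riser edge. Closing gently.

play_rows --motion '[[[0,0,0],[0,0,0]],[[0,0,0],[0,0,0]],[[0,0,0],[0,0,0]]]' --fingers 8 --grip_force 25

```text
t: 11.15
eef_pos: [0.4282, -0.1826, 0.0711]
tool_rot: [0.097, -0.101, 0.709, -0.691]
contact_force: [-0.1, -0.4, -0.4]
gripper_width: 0.091
```

play_rows --motion '[[[0,0,0],[0,0,0]],[[0,0,0],[0,0,0]],[[0,0,0],[0,0,0]],[[0,0,0],[0,0,0]]]' --fingers 0

```text
t: 11.55
eef_pos: [0.4281, -0.1828, 0.0717]
tool_rot: [0.097, -0.1, 0.709, -0.691]
contact_force: [-1.0, 0.5, 5.2]
gripper_width: 0.036
```

Gripped: 0.036 × 85 ≈ 3 mm opening, 5 N net. Lifting straight up.

play_rows --motion '[[[0,-0.004,0],[0,0,0]],[[0,-0.012,0],[0,0,0]],[[0,-0.03,0],[0,0,0]],[[0,-0.06,0],[0,0,0]],[[0,-0.1,0],[0,0,0]],[[0,-0.15,0],[0,0,0]],[[0,-0.15,0],[0,0,0]]]'

```text
t: 12.25
eef_pos: [0.4282, -0.1847, 0.1339]
tool_rot: [0.098, -0.099, 0.709, -0.691]
contact_force: [1.0, 0.6, -1.0]
gripper_width: 0.037
```

Run:
```python
from g import *
st()
c=cam('side','s5');np.savez('s5.npz',**c);c=cam('wrist','w9');np.savez('w9.npz',**c)
```

```text
t 12.25 p [ 0.4282 -0.1847  0.1339] F [ 0.9931  0.6412 -1.0269] w 0.03652577821064568 q [-0.6871  0.9616  0.1628  2.3842  1.2882  1.3607 -0.1518]
[[-0.9611 -0.0059  0.276 ]
 [-0.2761  0.024  -0.9608]
 [-0.001  -0.9997 -0.0247]]
```

View pics/s5.png

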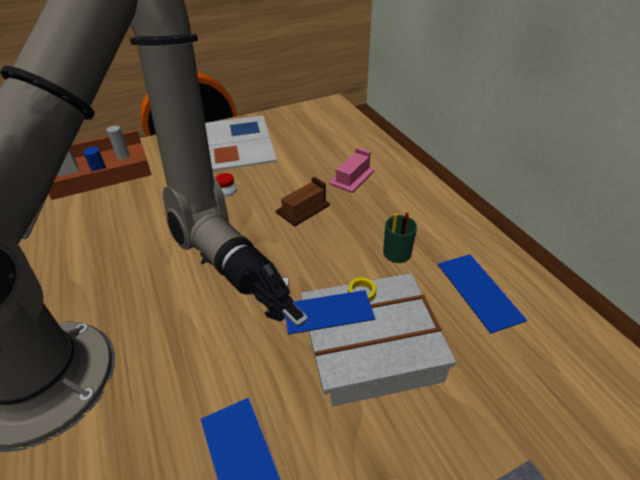

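View pics/w9.png

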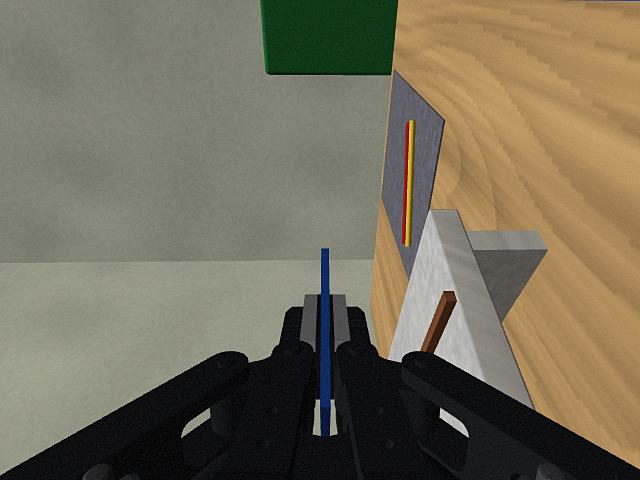

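The plate is held level in the jaws (side view (330,312); edge-on in the wrist view at u=325). Measuring its pose in the hand from the side and top cameras.

```bash
cat > pm.py <<'E'
from g import *
def onplane(c,u,v,p0,n):
    o,d=ray(c,u,v); return o+d*(((p0-o)@n)/(d@n))
def plate(c,roi,o,save=None):
    M=rot(o['tool_rot']).as_matrix(); p0=o['eef_pos']-.0015*M[:,1]  # top face: tool y is down
    hsv=cv2.cvtColor(c['pixels'],cv2.COLOR_RGB2HSV); k=cv2.inRange(hsv,(105,120,40),(128,255,255))
    m=np.zeros_like(k); v0,v1,u0,u1=roi; m[v0:v1,u0:u1]=k[v0:v1,u0:u1]
    n,l,s,ce=cv2.connectedComponentsWithStats(m); i=1+np.argmax(s[1:,4]); y,x=np.where(l==i)
    P=np.array([onplane(c,u,v,p0,M[:,1]) for u,v in zip(x,y)])
    Q=(P-o['eef_pos'])@M  # tool coords: use x,z
    r=cv2.minAreaRect((Q[:,[0,2]]*1000).astype(np.float32)); 
    print('area',s[i,4],'tool x,z rect mm',r); print(cv2.boxPoints(r))
    return Q
if __name__=='__main__':
    o=bot.get_obs(); 
    c=dict(np.load('s5.npz')); plate(c,(270,350,260,400),o)
    t=cam('top','t2'); plate(t,(200,330,380,480),o)
    # expectation at grasp
    ra=np.radians(-14); rx=np.array([np.cos(ra),np.sin(ra)]); C=np.r_[np.array([.4075,-.161])+.07*rx,.0716]
    M=rot([.097,-.1,.709,-.691]).as_matrix(); print('expected centre tool',(C-[.4281,-.1828,.0717])@M, 'axis',np.r_[rx,0]@M)
E
python3 pm.py
```

```text
area 2302 tool x,z rect mm ((-47.38816833496094, 7.2166290283203125), (60.68809127807617, 140.19326782226562), 60.128665924072266)
[[-123.2852   15.8158]
 [  -1.7171  -54.008 ]
 [  28.5088   -1.3826]
 [ -93.0592   68.4413]]
area 1513 tool x,z rect mm ((-45.5473518371582, 7.7232513427734375), (57.84154510498047, 137.23922729492188), 60.122474670410156)
[[-119.4537   16.829 ]
 [  -0.4546  -51.5364]
 [  28.359    -1.3825]
 [ -90.6401   66.9829]]
expected centre tool [-0.0468 -0.0001  0.0084] axis [-0.8659 -0.0135  0.5001]
```

View pics/t2.png

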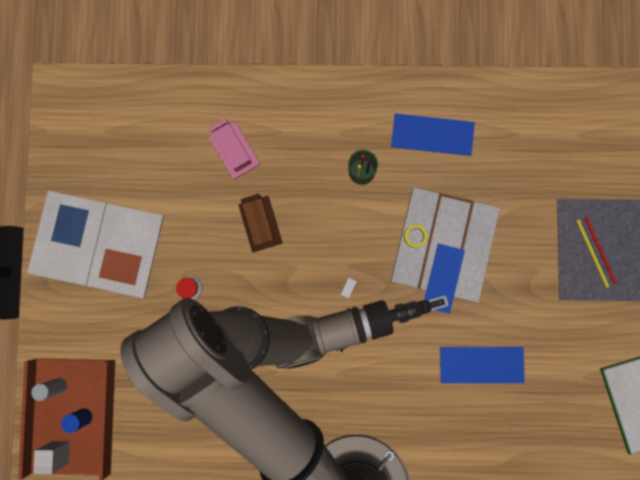

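Run:
```python
from g import *
from kin2 import *
q={'s4':[-.6748,1.117,.1384,2.3227,1.2858,1.3377,-.242],'s5':[-.6871,.9616,.1628,2.3842,1.2882,1.3607,-.1518]}
for k in q:
    c=dict(np.load(k+'.npz')); L=rots(q[k]); P=pts(q[k]); w=P[5]
    V,U=np.mgrid[0:480,0:640]; d=c['range_z'];T=c['pose']
    X_=np.stack([(U-c['cx'])/c['f']*d,(V-c['cy'])/c['f']*d,d],-1)@T[:3,:3].T+T[:3,3]
    X_=X_[(d>0)]; X_=X_[np.linalg.norm(X_-w,axis=1)<.12]; X_=X_[X_[:,2]>.012]
    hin=L[6][:,1]; fo=L[5][:,2]; Y=(X_-w)
    a=Y@hin; rad=np.linalg.norm(Y-np.outer(a,hin),axis=1); f=Y@fo; t=Y@L[7][:,2]
    print(k,'wrist',w,'hinge',hin,'forearm dir',fo)
    print('hinge extents',a.min(),a.max(),'beyond wrist along forearm',f.max(), 'n',len(a),'minz',X_[:,2].min())
    e=abs(a)>.045; print('radial of hinge ends',np.percentile(rad[e],[50,90,99]) if e.any() else None)
    fl=(t>.07); rr=np.linalg.norm(Y[fl]-np.outer(t[fl],L[7][:,2]),axis=1); print('tool-side radius',np.percentile(rr,[50,95]))
    # predicted lowest of hinge disk:
```

```text
s4 wrist [0.3374 0.1271 0.0866] hinge [-0.9313 -0.2727  0.2414] forearm dir [-0.1688 -0.2641 -0.9496]
hinge extents -0.04747860795285909 0.04799955779259123 beyond wrist along forearm 0.05598989399959468 n 4318 minz 0.04740330262964787
radial of hinge ends [0.022  0.0349 0.0725]
tool-side radius [0.0324 0.0399]
s5 wrist [0.3375 0.1264 0.1491] hinge [-0.9492 -0.2766  0.1501] forearm dir [-0.0902 -0.218  -0.9718]
hinge extents -0.046138189211858506 0.04801189167470766 beyond wrist along forearm 0.056399056779841056 n 4645 minz 0.10486112472557307
radial of hinge ends [0.0225 0.0339 0.0678]
tool-side radius [0.0323 0.0403]
```

```bash
cat > pl.py <<'E'
from g import *
CT=np.array([-.0468,0,.0078]); SEAT=np.array([.583,.2258]); SA=np.radians(17.2); SX=np.array([np.cos(SA),np.sin(SA)]); SY=np.array([-SX[1],SX[0]])
def tgt(a,b,z,pitch=2.5,h=np.radians(17.2-60.1)):
    Rt=pose(h,np.radians(pitch),-1); C=np.r_[SEAT+a*SX+b*SY,z]
    return C-Rt.apply(CT),Rt
def where():
    o=bot.get_obs(); C=o['eef_pos']+rot(o['tool_rot']).apply(CT); A=rot(o['tool_rot']).apply([-.867,0,.4985])
    print('plate centre stand a,b',(C[:2]-SEAT)@SX,(C[:2]-SEAT)@SY,'z',C[2],'yaw',np.degrees(np.arctan2(A[1],A[0])),'F',o['contact_force'],'Fx',o['contact_force'][:2]@SX)
E
python3 - <<'E'
from pl import *
where()
p,Rt=tgt(-.008,0,.16); print(p); goal(p,Rt)
from ik import ik
for z in (.16,.0545):
  p,Rt=tgt(-.008,0,z); print(ik(p,Rt,[bot.get_obs()['q']]))
E
```

```text
plate centre stand a,b -0.22192642048574193 -0.3545609214487575 z 0.13118809870913423 yaw -13.80223754370644 F [0.4022 0.0848 0.4069] Fx 0.4093151772657524
[0.5378 0.1945 0.1603]
shift [-0.5242 -0.0508 -0.8351] turn [-0.0027 -0.0861 -0.003 ] dist 0.3949278135091634 deg 31.028749456820545
[array([-1.2031,  0.8895,  0.1423,  2.0739,  1.2552,  1.4766,  0.208 ])]
[]
```

Run:
```python
from pl import *
from ik import ik
q0=ik(*tgt(-.008,0,.16),[bot.get_obs()['q']])[0]
rng=np.random.default_rng(2)
for z,p in ((.1,2.5),(.07,2.5),(.0545,2.5),(.0545,1)):
  s=ik(*tgt(-.008,0,z,p),[q0]+[q0+rng.normal(0,.15,7) for _ in range(4)]); print(z,p,s[:2])
```

```text
0.1 2.5 [array([-1.194 ,  1.0124,  0.1284,  2.0342,  1.2515,  1.4538,  0.1276]), array([-1.2041,  1.0142,  0.1408,  2.0348,  1.2466,  1.4437,  0.1296])]
0.07 2.5 [array([-1.1903,  1.0731,  0.1225,  2.009 ,  1.25  ,  1.4441,  0.0931]), array([-1.2018,  1.0751,  0.1363,  2.0099,  1.244 ,  1.4322,  0.0955])]
0.0545 2.5 [array([-1.1919,  1.105 ,  0.1236,  1.9947,  1.2473,  1.4364,  0.0776]), array([-1.1331,  1.0962,  0.0536,  1.991 ,  1.279 ,  1.4972,  0.0664])]
0.0545 1 [array([-1.2029,  1.1251,  0.1354,  1.9865,  1.2416,  1.4483,  0.071 ]), array([-1.106 ,  1.1113,  0.0204,  1.9806,  1.2945,  1.5492,  0.0529])]
```

play_rows --motion '[[[-0.02,-0.04,-0.04],[0,-0.004,0]],[[-0.06,-0.05,-0.1],[0,-0.01,0]],[[-0.11,-0.05,-0.18],[0,-0.018,0]],[[-0.16,-0.05,-0.26],[0,-0.026,0]],[[-0.21,-0.05,-0.34],[-0.001,-0.034,-0.001]],[[-0.26,-0.05,-0.42],[-0.001,-0.043,-0.001]],[[-0.31,-0.05,-0.5],[-0.002,-0.052,-0.002]],[[-0.36,-0.05,-0.58],[-0.002,-0.06,-0.002]]]'

```text
t: 13.2
eef_pos: [0.503, 0.0799, 0.1566]
tool_rot: [0.224, -0.235, 0.682, -0.656]
contact_force: [0.4, -0.4, -0.4]
gripper_width: 0.033
```

Run:
```python
from pl import *
st();where()
p,Rt=tgt(-.008,0,.14); print(p); goal(p,Rt)
```

```text
t 13.2 p [0.503  0.0799 0.1566] F [ 0.3506 -0.3923 -0.4248] w 0.03308561945712168 q [-0.9954  0.8613  0.0207  2.2014  1.2463  1.5415  0.082 ]
[[-0.7895 -0.0259  0.6132]
 [-0.6137  0.0299 -0.7889]
 [ 0.0021 -0.9992 -0.0394]]
plate centre stand a,b -0.07298466220175234 -0.10648918201195842 z 0.15623472155533602 yaw 7.980625203738677 F [ 0.3506 -0.3923 -0.4248] Fx 0.21890529416449583
[0.5378 0.1945 0.1403]
shift [-0.2444  0.047  -0.171 ] turn [-0.0006 -0.0257 -0.0007] dist 0.12079560909203269 deg 9.243377167747537
```

play_rows --motion '[[[-0.06,0.01,-0.04],[0,-0.007,0]],[[-0.12,0.02,-0.08],[0,-0.014,0]],[[-0.18,0.035,-0.125],[-0.0006,-0.02,-0.0007]],[[-0.225,0.045,-0.16],[-0.0006,-0.0257,-0.0007]],[[-0.244,0.047,-0.171],[-0.0006,-0.0257,-0.0007]],[[-0.244,0.047,-0.171],[-0.0006,-0.0257,-0.0007]]]'

```text
t: 13.8
eef_pos: [0.5378, 0.1949, 0.1399]
tool_rot: [0.277, -0.289, 0.662, -0.634]
contact_force: [-0.7, -0.5, -0.8]
gripper_width: 0.032
```

Run:
```python
from pl import *
from pm import plate
o=st();where()
p,Rt=tgt(-.006,0,.075); print(p); goal(p,Rt)
c=cam('side','s6');np.savez('s6.npz',**c); plate(c,(140,230,220,340),o)
t=cam('top','t3');np.savez('t3.npz',**t); plate(t,(170,290,200,320),o)
```

```text
t 13.8 p [0.5378 0.1949 0.1399] F [-0.6988 -0.5489 -0.7765] w 0.03197421115663043 q [-1.0693  0.91   -0.0021  2.0588  1.319   1.5717  0.1666]
[[-0.6806 -0.0316  0.732 ]
 [-0.7327  0.0299 -0.6799]
 [-0.0004 -0.9991 -0.0435]]
plate centre stand a,b -0.007890321929591953 0.0004435238610431909 z 0.1395682043265902 yaw 17.235520305126457 F [-0.6988 -0.5489 -0.7765] Fx -0.8298790134318391
[0.5397 0.195  0.0753]
shift [-0.0035  0.1611  0.0103] turn [-0.      0.     -0.0001] dist 0.06457648454000153 deg 0.026884014353458562
area 753 tool x,z rect mm ((-46.28424835205078, 7.614429473876953), (60.04554748535156, 141.58229064941406), 59.725040435791016)
[[-122.5566   17.3757]
 [  -0.2839  -54.0031]
 [  29.9881   -2.1468]
 [ -92.2846   69.2319]]
area 1519 tool x,z rect mm ((-44.87727355957031, 9.200054168701172), (58.84636306762695, 138.31259155273438), 59.91718673706055)
[[-119.4667   18.4048]
 [   0.2154  -50.9246]
 [  29.7122   -0.0047]
 [ -89.9699   69.3247]]
```

View pics/s6.png

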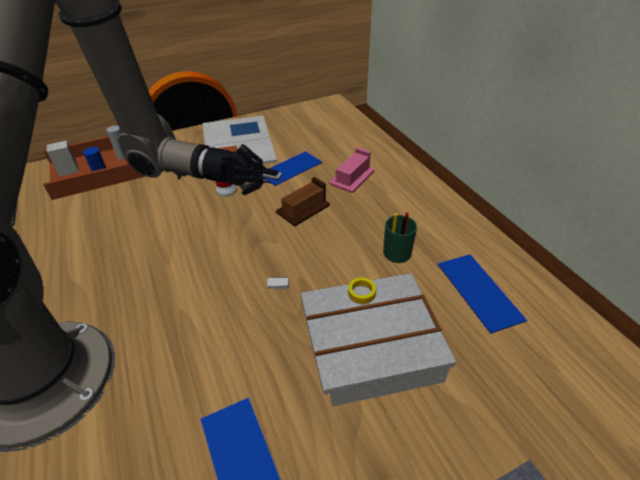

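View pics/t3.png

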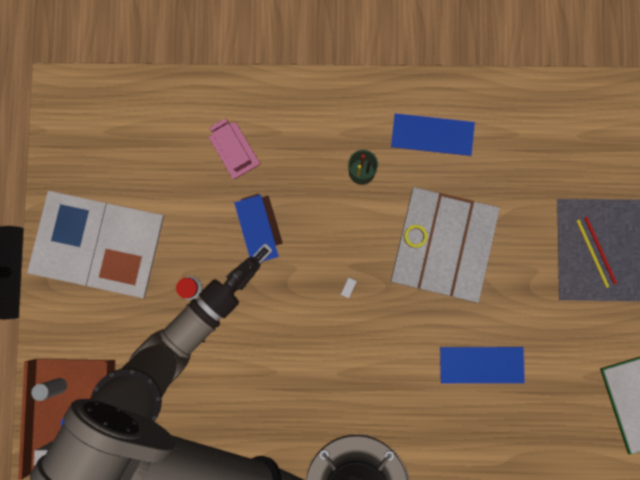

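Top view: the plate (258,225) is above the stand, aligned. The flange stays clear of the jar (187,287) by my estimate of ~15 mm. Lowering.

play_rows --motion '[[[-0.001,0.03,0.002],[0,0,0]],[[-0.002,0.07,0.004],[0,0,0]],[[-0.0035,0.11,0.007],[0,0,0]],[[-0.0035,0.14,0.01],[0,0,0]],[[-0.0035,0.155,0.01],[0,0,0]],[[-0.0035,0.161,0.01],[0,0,0]],[[-0.0035,0.161,0.01],[0,0,0]]]'

```text
t: 14.6
eef_pos: [0.5394, 0.193, 0.0759]
tool_rot: [0.276, -0.288, 0.662, -0.635]
contact_force: [-0.4, 0.7, -0.6]
gripper_width: 0.03
```

Run:
```python
from pl import *
o=st();where()
p,Rt=tgt(-.005,0,.057); print(p); goal(p,Rt)
c=cam('wrist','w10');np.savez('w10.npz',**c)
c=cam('side','s7');cv2.imwrite('pics/s7c.png',cv2.resize(cv2.imread('pics/s7.png')[120:270,160:360],(800,600),interpolation=cv2.INTER_CUBIC))
```

```text
t 14.6 p [0.5394 0.193  0.0759] F [-0.371   0.6801 -0.5741] w 0.03004209239026942 q [-1.0625  1.0418 -0.0044  2.0121  1.3239  1.5536  0.0851]
[[-0.6821 -0.0315  0.7306]
 [-0.7313  0.0281 -0.6815]
 [ 0.0009 -0.9991 -0.0422]]
plate centre stand a,b -0.006891179064957853 -0.0019671452894077955 z 0.07551370872964705 yaw 17.119153243736715 F [-0.371   0.6801 -0.5741] Fx -0.1533297619779544
[0.5407 0.1953 0.0573]
shift [-0.0066  0.0464  0.0003] turn [-0.0002 -0.0003  0.0001] dist 0.01873982366783055 deg 0.141820865447887
```

View pics/w10.png

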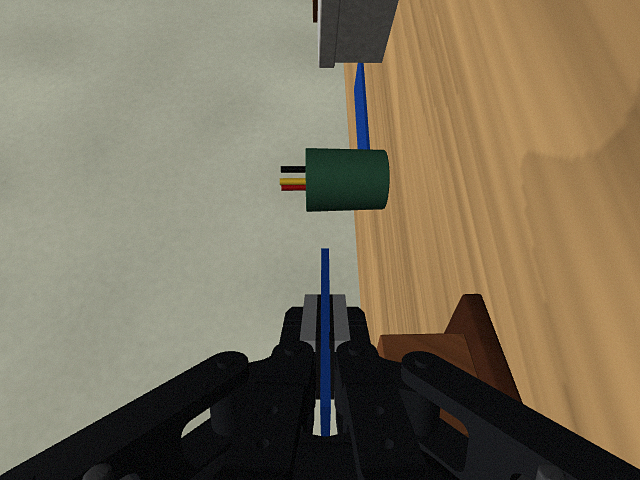

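View pics/s7c.png

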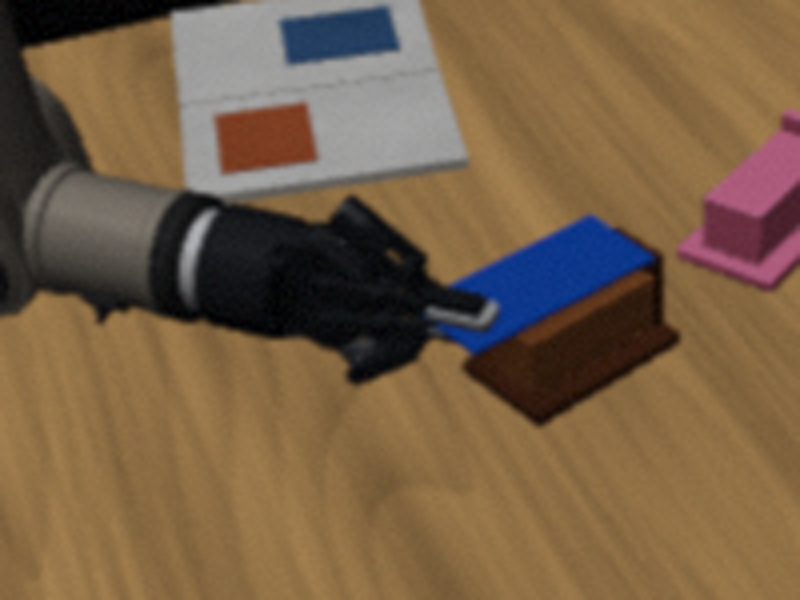

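The plate hangs just above the stand with its far end short of the lip. Lowering to near contact, then in 1 mm steps.

play_rows --motion '[[[-0.003,0.015,0],[0,0,0]],[[-0.006,0.03,0],[0,0,0]],[[-0.0066,0.04,0],[-0.0002,-0.0003,0.0001]],[[-0.0066,0.046,0],[-0.0002,-0.0003,0.0001]],[[-0.0066,0.046,0],[-0.0002,-0.0003,0.0001]]]'

```text
t: 15.2
eef_pos: [0.5407, 0.1957, 0.0584]
tool_rot: [0.277, -0.288, 0.662, -0.634]
contact_force: [-0.5, 0.9, 4.0]
gripper_width: 0.035
```

Run:
```python
from pl import *
where()
p,Rt=tgt(-.005,0,.0545); goal(p,Rt)
```

```text
plate centre stand a,b -0.004818861507412146 0.00035647389305452877 z 0.05814308890776948 yaw 17.237626646472226 F [-0.4738  0.8743  3.9544] Fx -0.19408556786471806
shift [0.0008 0.0089 0.0009] turn [-0.0003  0.     -0.0001] dist 0.0036116671814251282 deg 0.11442848638473134
```

Contact of 4 N came about 4 mm sooner than predicted. Looking before going on.

Run:
```python
from pl import *
from pm import plate
o=bot.get_obs(); print(o['contact_force'],o['torque'],pt)
c=cam('wrist','w11');np.savez('w11.npz',**c)
c=cam('side','s8');np.savez('s8.npz',**c);cv2.imwrite('pics/s8c.png',cv2.resize(cv2.imread('pics/s8.png')[150:240,240:360],(800,600),interpolation=cv2.INTER_CUBIC))
plate(c,(140,240,250,340),o)
t=cam('top','t4');np.savez('t4.npz',**t);plate(t,(170,290,200,320),o)
cv2.imwrite('pics/t4c.png',cv2.resize(cv2.imread('pics/t4.png')[170:320,160:360],(800,600),interpolation=cv2.INTER_CUBIC))
```

```text
[-0.4738  0.8743  3.9544] [0.5035 0.573  0.0575] <function pt at 0x7fe6491da5c0>
area 784 tool x,z rect mm ((-46.24958038330078, 10.207351684570312), (61.32148361206055, 144.11248779296875), 60.50192642211914)
[[-124.0625   19.0012]
 [   1.369   -51.959 ]
 [  31.5633    1.4135]
 [ -93.8682   72.3737]]
area 1346 tool x,z rect mm ((-46.07215881347656, 8.119949340820312), (59.17727279663086, 138.3062744140625), 60.19574737548828)
[[-120.785    16.8168]
 [  -0.7727  -51.9267]
 [  28.6407   -0.5769]
 [ -91.3716   68.1666]]
```

View pics/s8c.png

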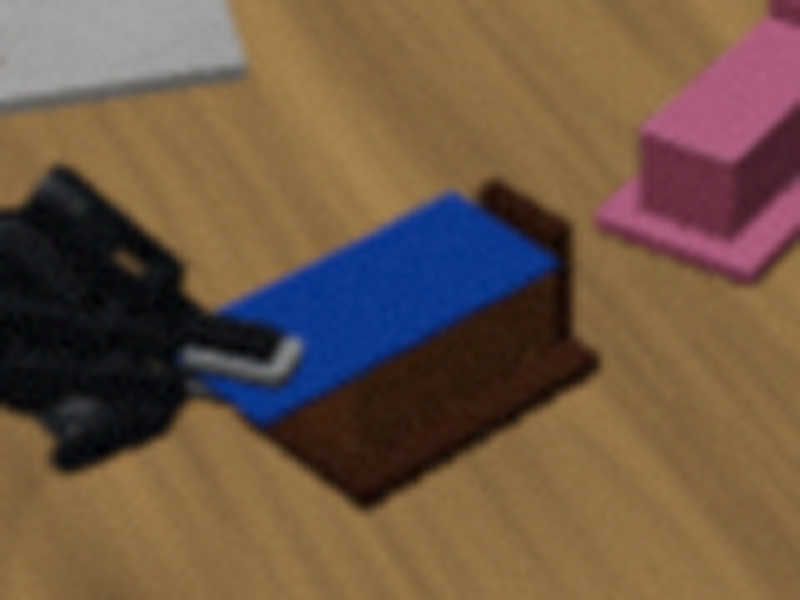

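View pics/t4c.png

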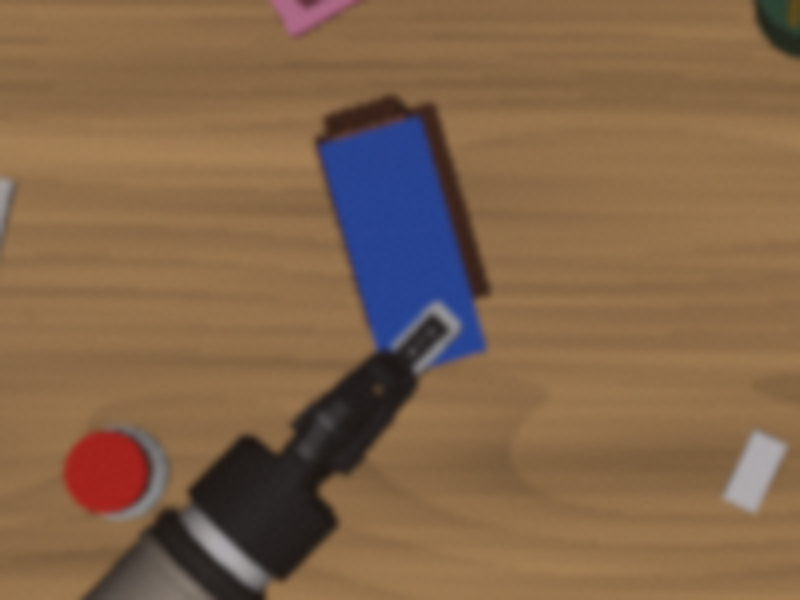

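View pics/w11.png

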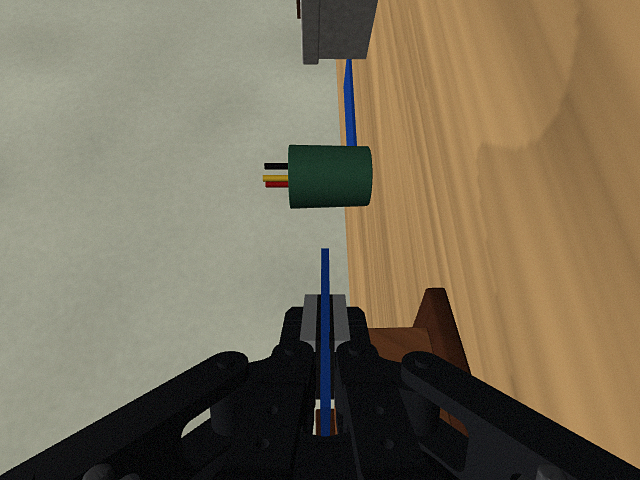

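play_rows --motion '[[[0,-0.005,0],[0,0,0]],[[0,-0.01,0],[0,0,0]],[[0,-0.01,0],[0,0,0]],[[0,-0.01,0],[0,0,0]]]'

```text
t: 15.75
eef_pos: [0.5409, 0.1956, 0.0623]
tool_rot: [0.277, -0.288, 0.662, -0.634]
contact_force: [0.3, 0.9, -1.0]
gripper_width: 0.03
```

Run:
```python
from pl import *
where(); o=bot.get_obs(); print(o['torque'],o['joint_torque'])
```

```text
plate centre stand a,b -0.004729853645246767 0.00014189928849683335 z 0.061962123249805524 yaw 17.233839701166865 F [ 0.3195  0.9305 -0.9562] Fx 0.5804180110797346
[0.7736 0.9096 0.0179] [  0.0138 -62.0317   6.0733  -1.4232   0.3226   4.3515  -0.0225]
```

Comparing forces and torques with and without contact puts the contact near the hand axis, not at the plate's far end. The lower gripper knuckle is probably touching the desk. Measuring the knuckle extent from the wrist depth images at different openings.

Run:
```python
from pl import *
D={'w2 shut':('w2.npz',[.5387,-.194,.2197],[[-.9734,.229,-.0021],[.229,.9734,-.005],[.0009,-.0053,-1]]),
'w10 3mm':('w10.npz',[.5394,.193,.0759],[[-.6821,-.0315,.7306],[-.7313,.0281,-.6815],[.0009,-.9991,-.0422]]),
'w8 30mm':('w8.npz',[.4277,-.184,.0715],[[-.9614,-.0086,.275],[-.2752,.0234,-.9611],[.0019,-.9997,-.0248]]),
'w0 85':('wrist0.npz',[.2069,.642,.2306],[[-.9518,.3067,-.0003],[.3067,.9518,-.0013],[-.0001,-.0014,-1]])}
for k,(f,p,M) in D.items():
    c=dict(np.load(f)); d=c['range_z']; V,U=np.mgrid[0:480,0:640];T=c['pose'];f=240/np.tan(np.radians(c['fovy'])/2)
    X=np.stack([(U-c['cx'])/f*d,(V-c['cy'])/f*d,d],-1)@T[:3,:3].T+T[:3,3]
    Q=(X-np.array(p))@np.array(M)
    ok=(d>0)&(d<.2)&(c['pixels'].max(-1)<110)
    Q=Q[ok]
    print(k,len(Q))
    for z0 in np.arange(-.15,.02,.01):
        s=Q[(Q[:,2]>=z0)&(Q[:,2]<z0+.01)]
        if len(s)>20: print('  z%.3f n%d y[%.3f %.3f] x[%.3f %.3f]'%(z0,len(s),s[:,1].min(),s[:,1].max(),s[:,0].min(),s[:,0].max()))
```

```text
w2 shut 57558
  z-0.100 n962 y[-0.019 0.018] x[0.017 0.021]
  z-0.090 n12687 y[-0.063 0.060] x[0.005 0.019]
  z-0.080 n16282 y[-0.059 0.058] x[-0.006 0.018]
  z-0.070 n9687 y[-0.051 0.049] x[-0.010 0.018]
  z-0.060 n10239 y[-0.043 0.042] x[-0.011 0.015]
  z-0.050 n3959 y[-0.035 0.034] x[-0.012 0.014]
  z-0.040 n1242 y[-0.018 0.017] x[-0.011 0.013]
  z-0.030 n1129 y[-0.014 0.013] x[0.006 0.012]
  z-0.020 n943 y[-0.014 0.013] x[0.006 0.012]
  z-0.010 n428 y[-0.014 0.013] x[0.006 0.012]
w10 3mm 65077
  z-0.100 n1158 y[-0.018 0.020] x[0.017 0.021]
  z-0.090 n13576 y[-0.061 0.062] x[0.005 0.020]
  z-0.080 n15989 y[-0.057 0.060] x[-0.006 0.019]
  z-0.070 n9146 y[-0.049 0.080] x[-0.010 0.019]
  z-0.060 n10484 y[-0.041 0.080] x[-0.013 0.015]
  z-0.050 n4217 y[-0.034 0.079] x[-0.021 0.015]
  z-0.040 n1550 y[-0.016 0.079] x[-0.024 0.013]
  z-0.030 n1429 y[-0.014 0.078] x[-0.041 0.019]
  z-0.020 n1830 y[-0.014 0.078] x[-0.043 0.026]
  z-0.010 n1427 y[-0.013 0.078] x[-0.028 0.030]
  z0.000 n1895 y[-0.000 0.077] x[-0.028 0.029]
  z0.010 n1817 y[0.026 0.077] x[-0.028 -0.003]
w8 30mm 59015
  z-0.10
[... 214 characters left out ...]
4] x[-0.013 0.015]
  z-0.050 n3547 y[-0.046 0.074] x[-0.023 0.014]
  z-0.040 n2209 y[-0.027 0.074] x[-0.012 0.013]
  z-0.030 n1855 y[-0.027 0.073] x[-0.042 0.108]
  z-0.020 n1440 y[-0.027 0.074] x[-0.045 0.109]
  z-0.010 n746 y[-0.026 0.073] x[-0.082 0.029]
w0 85 54251
  z-0.100 n605 y[-0.031 0.029] x[0.017 0.021]
  z-0.090 n12533 y[-0.066 0.062] x[0.006 0.019]
  z-0.080 n13390 y[-0.074 0.070] x[-0.005 0.019]
  z-0.070 n16116 y[-0.076 0.074] x[-0.014 0.017]
  z-0.060 n3305 y[-0.074 0.072] x[0.001 0.014]
  z-0.050 n2608 y[-0.057 0.056] x[-0.011 0.012]
  z-0.040 n2626 y[-0.057 0.056] x[-0.012 0.012]
  z-0.030 n2066 y[-0.057 0.056] x[-0.012 0.012]
  z-0.020 n1002 y[-0.055 0.054] x[-0.011 0.012]
```

The knuckle reaches y≈63 mm at ~90 mm behind the TCP, so a near-horizontal hand cannot get down to 51.5 mm. The remedy is to touch down with the hand pitched 6°. After that I open gradually while pitching to ~13°, so the lower finger lets the plate down.

Run:
```python
from pl import *
p,Rt=tgt(-.003,0,.0635,6); goal(p,Rt)
```

```text
shift [-0.0036 -0.0053  0.0023] turn [-0.0098  0.     -0.0002] dist 0.0027056945311659092 deg 3.520399323382911
```

play_rows --motion '[[[-0.001,-0.005,0.001],[-0.003,0,0]],[[-0.0025,-0.0053,0.002],[-0.0065,0,0]],[[-0.0036,-0.0053,0.0023],[-0.0098,0,-0.0002]],[[-0.0036,-0.0053,0.0023],[-0.0098,0,-0.0002]],[[-0.0036,-0.0053,0.0023],[-0.0098,0,-0.0002]]]'

```text
t: 16.25
eef_pos: [0.5427, 0.1958, 0.0646]
tool_rot: [0.267, -0.297, 0.681, -0.613]
contact_force: [-0.4, 0.5, -1.1]
gripper_width: 0.034
```

Run:
```python
from pl import *
st(); where(); print(bot.get_obs()['torque']); p,Rt=tgt(-.003,0,.058,6); goal(p,Rt)
```

```text
t 16.25 p [0.5427 0.1958 0.0646] F [-0.4231  0.5303 -1.1255] w 0.03376277188070882 q [-1.0422  1.0231 -0.0221  2.011   1.3317  1.5091  0.1002]
[[-0.6808 -0.0766  0.7284]
 [-0.7325  0.0717 -0.677 ]
 [-0.0004 -0.9945 -0.1049]]
plate centre stand a,b -0.002921530913974571 -0.00010057638975283865 z 0.06382793061474515 yaw 17.332760526962 F [-0.4231  0.5303 -1.1255] Fx -0.2474032009134215
[0.8401 0.8514 0.0025]
shift [0.0001 0.0145 0.0012] turn [ 0.0001 -0.     -0.0001] dist 0.005815278089675132 deg 0.03224906558028231
```

play_rows --motion '[[[0,0.004,0],[0,0,0]],[[0,0.008,0.0006],[0,0,0]],[[0,0.012,0.001],[0,0,0]],[[0,0.012,0.001],[0,0,0]]]'

```text
t: 16.65
eef_pos: [0.5425, 0.1959, 0.0594]
tool_rot: [0.267, -0.297, 0.681, -0.613]
contact_force: [0.1, -0.1, -0.3]
gripper_width: 0.031
```

play_rows --motion '[[[0,0.0015,0.0002],[0,0,0]],[[0,0.0025,0.0003],[0,0,0]],[[0,0.0025,0.0003],[0,0,0]]]'

```text
t: 16.95
eef_pos: [0.5425, 0.1959, 0.0583]
tool_rot: [0.267, -0.297, 0.681, -0.613]
contact_force: [0.3, -0.6, -0.2]
gripper_width: 0.028
```

Run:
```python
from pl import *
where(); print(bot.get_obs()['torque'])
```

```text
plate centre stand a,b -0.0030991065685326102 8.832757303769175e-06 z 0.05744085524746922 yaw 17.34245024994599 F [ 0.3453 -0.6283 -0.1572] Fx 0.14406889417965021
[0.8025 0.9145 0.032 ]
```

play_rows --motion '[[[0,0.001,0.0001],[0,0,0]],[[0,0.0022,0.0002],[0,0,0]],[[0,0.0022,0.0002],[0,0,0]]]'

```text
t: 17.25
eef_pos: [0.5425, 0.1959, 0.0575]
tool_rot: [0.267, -0.297, 0.681, -0.613]
contact_force: [-0.1, 0.5, -0.4]
gripper_width: 0.032
```

Run:
```python
from pl import *
where(); print(bot.get_obs()['torque'])
c=cam('side','s9');np.savez('s9.npz',**c);cv2.imwrite('pics/s9c.png',cv2.resize(cv2.imread('pics/s9.png')[150:240,240:360],(800,600),interpolation=cv2.INTER_CUBIC))
```

```text
plate centre stand a,b -0.0030809492906779183 -3.167296310930712e-06 z 0.05671734569812472 yaw 17.33826847012124 F [-0.0857  0.4859 -0.354 ] Fx 0.06178259400717026
[ 0.686   0.6964 -0.0411]
```

View pics/s9c.png

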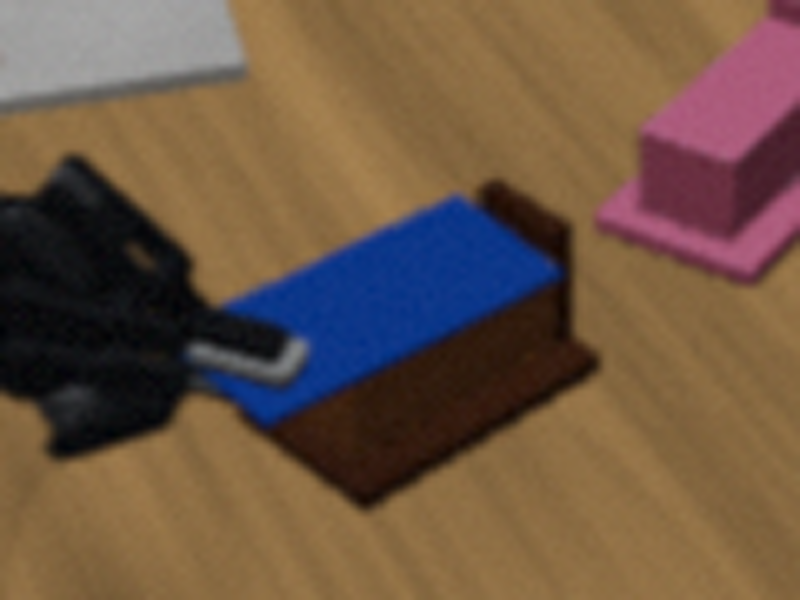

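play_rows --motion '[[[0,0.001,0.0001],[0,0,0]],[[0,0.002,0.0002],[0,0,0]],[[0,0.002,0.0002],[0,0,0]]]'

```text
t: 17.6
eef_pos: [0.5426, 0.1958, 0.057]
tool_rot: [0.267, -0.297, 0.681, -0.614]
contact_force: [-1.1, 0.3, 1.2]
gripper_width: 0.033
```

Run:
```python
from pl import *
where(); print(bot.get_obs()['torque'])
```

```text
plate centre stand a,b -0.0030280621850674308 -9.419753698188232e-05 z 0.05621277250408486 yaw 17.32796215600513 F [-1.0777  0.2544  1.2248] Fx -0.9543047059938523
[ 0.4896  0.3475 -0.0728]
```

Touchdown: about 2 N, and the torque shift fits the plate's far corner. Now the gradual hand-over, opening a little and then pitching while lowering.

play_rows --motion '[[[0,0,0],[0,0,0]],[[0,0,0],[0,0,0]],[[0,0.002,0.0002],[-0.002,0,0]],[[0,0.004,0.0004],[-0.004,0,0]],[[0,0.0055,0.0006],[-0.0056,0,0]],[[0,0.0055,0.0006],[-0.0056,0,0]]]' --fingers 6.5

```text
t: 18.2
eef_pos: [0.5427, 0.1957, 0.0551]
tool_rot: [0.262, -0.301, 0.692, -0.601]
contact_force: [0.2, -0.5, -0.3]
gripper_width: 0.071
```

Run:
```python
from pl import *
where(); o=st(); print(o['torque'])
c=cam('side','s10');cv2.imwrite('pics/s10c.png',cv2.resize(cv2.imread('pics/s10.png')[150:240,240:360],(800,600),interpolation=cv2.INTER_CUBIC))
cam('wrist','w12')
```

```text
plate centre stand a,b -0.0029461382955714346 -0.00020996124024224484 z 0.054011650148866004 yaw 17.41928741218179 F [ 0.2287 -0.4823 -0.3472] Fx 0.0758889211515998
t 18.2 p [0.5427 0.1957 0.0551] F [ 0.2287 -0.4823 -0.3472] w 0.07144463845507297 q [-1.0307  1.0193 -0.0325  2.0122  1.3347  1.4832  0.1012]
[[-0.6811 -0.1017  0.7251]
 [-0.7322  0.0954 -0.6744]
 [-0.0006 -0.9902 -0.1394]]
[0.7473 0.7574 0.0516]
```

View pics/s10c.png

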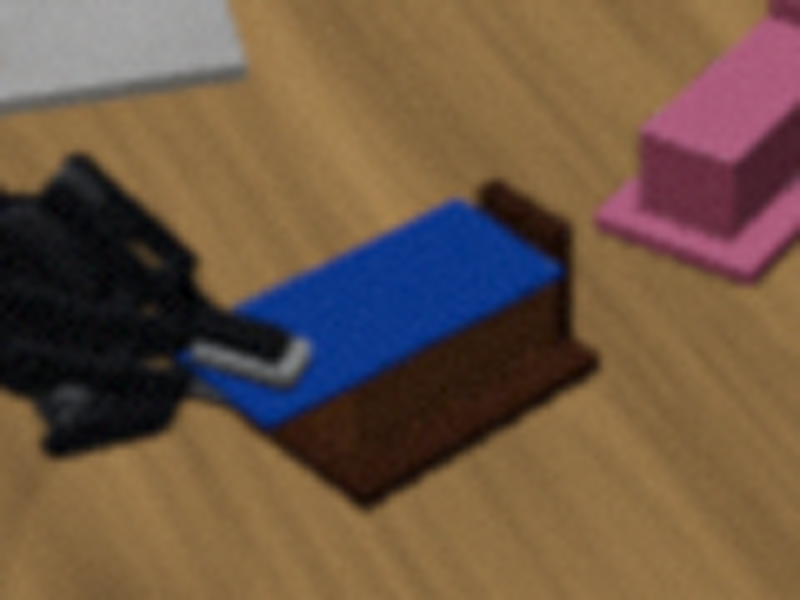

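View pics/w12.png

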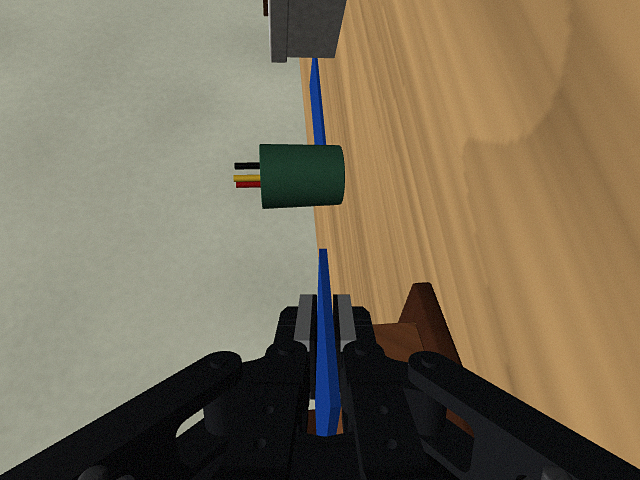

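The plate lies between the pads, touching the upper pad's tip and the lower pad's back, and its far edge is down on the stand. Continuing.

play_rows --motion '[[[0,0,0],[0,0,0]],[[0,0.0018,0.0002],[-0.0015,0,0]],[[0,0.0036,0.0005],[-0.003,0,0]],[[0,0.0054,0.0007],[-0.0045,0,0]],[[0,0.0072,0.001],[-0.0056,0,0]],[[0,0.0072,0.001],[-0.0056,0,0]]]' --fingers 9

```text
t: 18.9
eef_pos: [0.5427, 0.1957, 0.0522]
tool_rot: [0.257, -0.306, 0.703, -0.589]
contact_force: [-0.2, 0.1, -1.3]
gripper_width: 0.107
```

play_rows --motion '[[[0,0,0],[0,0,0]],[[0,0.0018,0.0003],[-0.0015,0,0]],[[0,0.0036,0.0006],[-0.003,0,0]],[[0,0.0054,0.0009],[-0.0045,0,0]],[[0,0.0072,0.0013],[-0.0056,0,0]],[[0,0.0072,0.0013],[-0.0056,0,0]]]' --fingers 11.5

```text
t: 19.5
eef_pos: [0.5428, 0.1956, 0.0494]
tool_rot: [0.251, -0.31, 0.713, -0.576]
contact_force: [1.1, -0.5, 0.3]
gripper_width: 0.137
```

Run:
```python
from pl import *
where(); o=st(); print(o['torque'])
c=cam('side','s11');cv2.imwrite('pics/s11c.png',cv2.resize(cv2.imread('pics/s11.png')[150:240,240:360],(800,600),interpolation=cv2.INTER_CUBIC))
cam('wrist','w13')
```

```text
plate centre stand a,b -0.0029247655225753347 -0.0002779446625866474 z 0.04780427236266787 yaw 17.711491749842327 F [ 1.1234 -0.5241  0.3395] Fx 0.9181589479161635
t 19.5 p [0.5428 0.1956 0.0494] F [ 1.1234 -0.5241  0.3395] w 0.13685050981447605 q [-1.006   0.9842 -0.0529  2.0251  1.3388  1.4327  0.1207]
[[-0.6813 -0.1523  0.716 ]
 [-0.732   0.143  -0.6661]
 [-0.001  -0.9779 -0.2089]]
[ 0.6859  0.8119 -0.0138]
```

View pics/s11c.png

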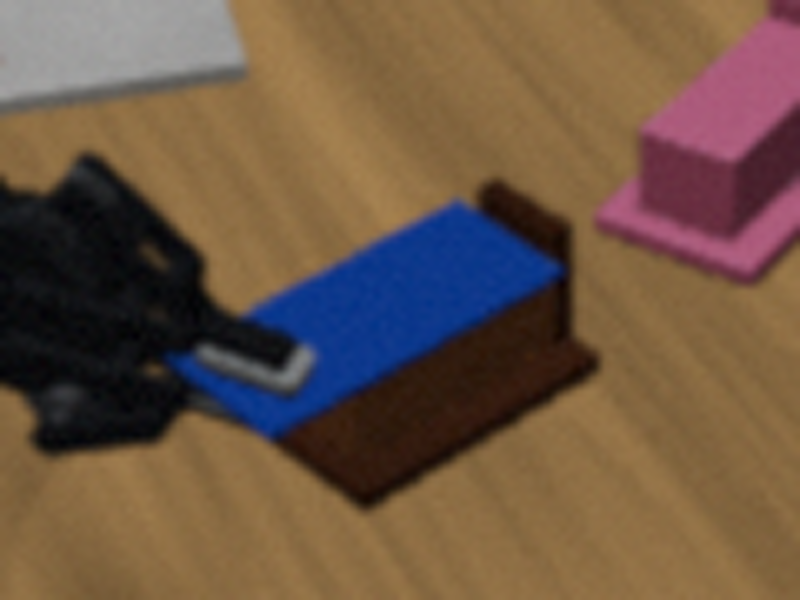

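View pics/w13.png

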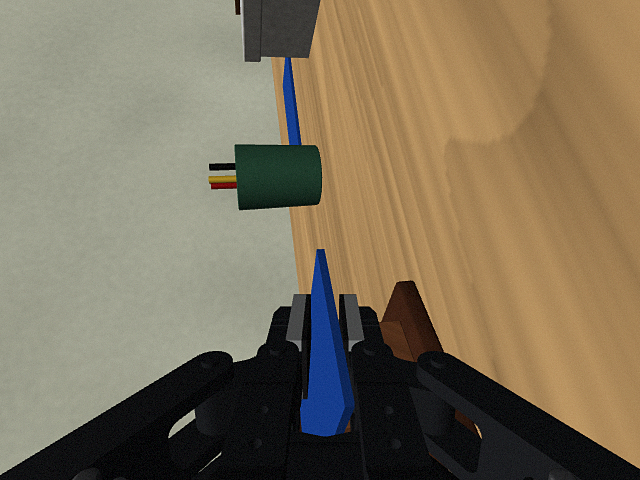

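play_rows --motion '[[[0,0,0],[0,0,0]],[[0,0.002,0.0004],[-0.0015,0,0]],[[0,0.004,0.0008],[-0.003,0,0]],[[0,0.006,0.0012],[-0.0042,0,0]],[[0,0.008,0.0016],[-0.0042,0,0]],[[0,0.008,0.0016],[-0.0042,0,0]]]' --fingers 14

```text
t: 20.2
eef_pos: [0.5428, 0.1956, 0.0462]
tool_rot: [0.247, -0.313, 0.72, -0.567]
contact_force: [0.1, 0.3, 0.4]
gripper_width: 0.159
```

Run:
```python
from pl import *
o=st(); print(o['torque'])
c=cam('side','s12');np.savez('s12.npz',**c);cv2.imwrite('pics/s12c.png',cv2.resize(cv2.imread('pics/s12.png')[150:240,240:360],(800,600),interpolation=cv2.INTER_CUBIC))
cam('wrist','w14')
```

```text
t 20.2 p [0.5428 0.1956 0.0462] F [0.0719 0.3188 0.4147] w 0.15946174416319775 q [-0.9965  0.974  -0.0601  2.0288  1.3404  1.4136  0.1269]
[[-0.6813 -0.1706  0.7119]
 [-0.732   0.16   -0.6622]
 [-0.0009 -0.9723 -0.2339]]
[0.5583 0.612  0.0251]
```

View pics/s12c.png

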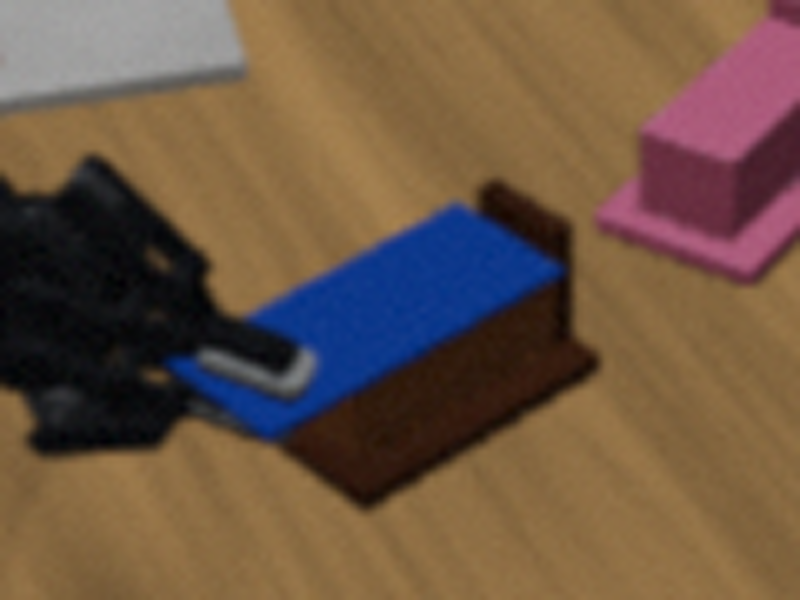

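View pics/w14.png

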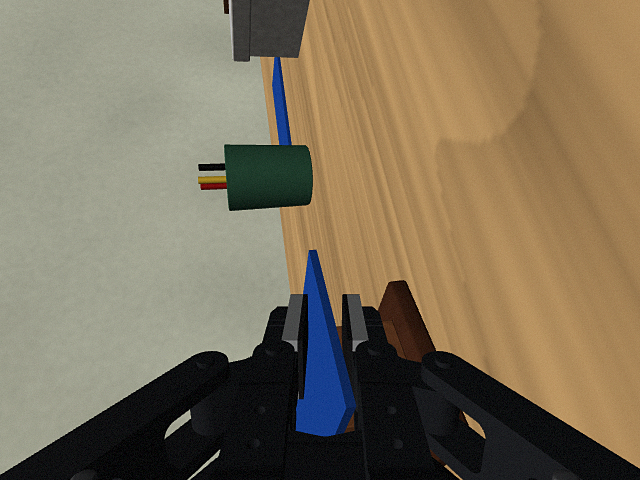

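The plate hasn't moved over the last step: it lies flat on the stand, and the force is about zero. Opening a bit more and withdrawing horizontally.

play_rows --motion '[[[0,0,0],[0,0,0]],[[0,0,0],[0,0,0]],[[0,0.0047,-0.0195],[0,0,0]],[[0,0.0117,-0.0486],[0,0,0]],[[0,0.0234,-0.0972],[0,0,0]],[[0,0.035,-0.1458],[0,0,0]],[[0,0.0468,-0.1945],[0,0,0]],[[0,0.0468,-0.1945],[0,0,0]]]' --fingers 19

```text
t: 21.1
eef_pos: [0.4818, 0.2542, 0.0451]
tool_rot: [0.248, -0.315, 0.721, -0.565]
contact_force: [-0.3, 0.1, -0.2]
gripper_width: 0.222
```

Run:
```python
from pl import *
o=st()
c=cam('side','s13');np.savez('s13.npz',**c);cv2.imwrite('pics/s13c.png',cv2.resize(cv2.imread('pics/s13.png')[150:240,240:360],(800,600),interpolation=cv2.INTER_CUBIC))
t=cam('top','t5');np.savez('t5.npz',**t);cv2.imwrite('pics/t5c.png',cv2.resize(cv2.imread('pics/t5.png')[170:320,160:360],(800,600),interpolation=cv2.INTER_CUBIC))
```

```text
t 21.1 p [0.4818 0.2542 0.0451] F [-0.3186  0.144  -0.2458] w 0.22170783424565108 q [-1.0961  0.9802 -0.1293  1.9906  1.2179  1.4912  0.1279]
[[-0.6776 -0.1739  0.7146]
 [-0.7355  0.1618 -0.6579]
 [-0.0012 -0.9714 -0.2375]]
```

View pics/s13c.png

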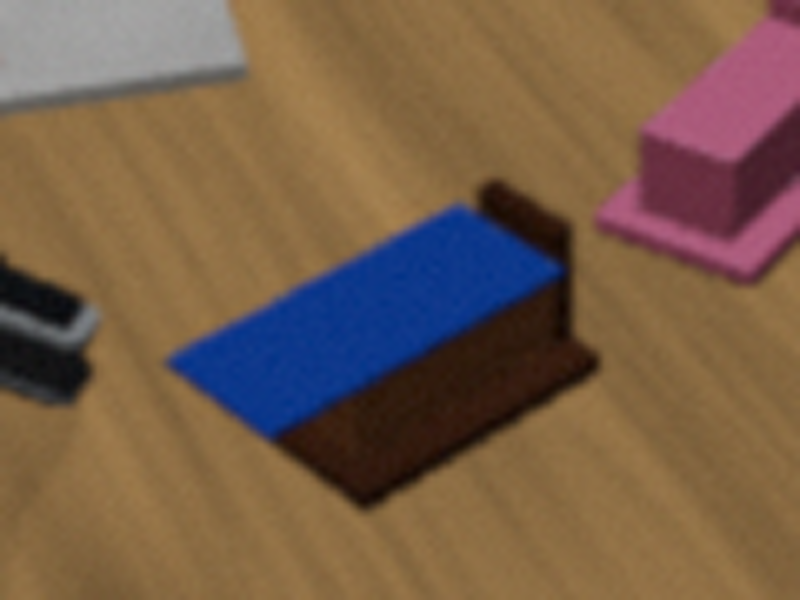

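View pics/t5c.png

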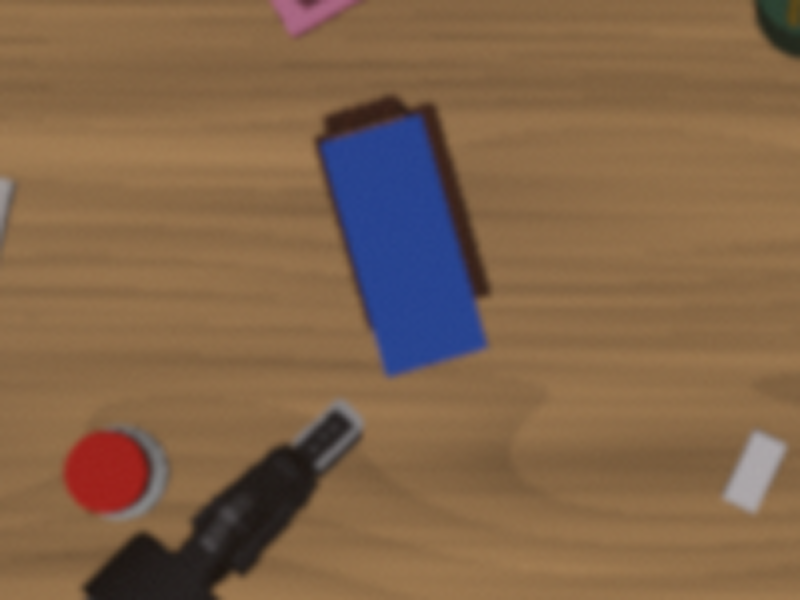

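The plate lies flat on the stand with the hand clear. Measuring the gap to the lip, the centring and the yaw.

```bash
cat > pf.py <<'E'
from pl import *
def plate_flat(c,roi,z=.053):
    hsv=cv2.cvtColor(c['pixels'],cv2.COLOR_RGB2HSV); k=cv2.inRange(hsv,(105,120,40),(128,255,255))
    m=np.zeros_like(k); v0,v1,u0,u1=roi; m[v0:v1,u0:u1]=k[v0:v1,u0:u1]
    n,l,s,ce=cv2.connectedComponentsWithStats(m); i=1+np.argmax(s[1:,4]); m=(l==i).astype(np.uint8)
    cnt=max(cv2.findContours(m,cv2.RETR_EXTERNAL,cv2.CHAIN_APPROX_NONE)[0],key=len)[:,0]
    P=np.array([onz(c,u,v,z)[:2] for u,v in cnt]); r=cv2.minAreaRect((P*1000).astype(np.float32))
    ctr=np.array(r[0])/1000; (w,h),a=r[1],r[2]
    yaw=a if w>h else a-90
    print('centre',ctr,'size',r[1],'yaw',yaw,'stand a,b mm',(ctr-SEAT)@SX*1000,(ctr-SEAT)@SY*1000)
if __name__=='__main__':
    plate_flat(dict(np.load('s13.npz')),(140,240,250,340)); plate_flat(dict(np.load('t5.npz')),(170,290,220,320))
E
python3 pf.py
```

```text
centre [0.5829 0.2242] size (142.54852294921875, 62.553558349609375) yaw 16.69124412536621 stand a,b mm -0.547960062936789 -1.4960691934658008
centre [0.5798 0.2244] size (138.36212158203125, 59.81199264526367) yaw 16.88566017150879 stand a,b mm -3.447933399595278 -0.3937296997791494
```

A gap of roughly 1–3 mm remains. I'll re-orient the hand to point down with shut fingers behind the near end, then nudge gently.

Run:
```python
from pl import *
p=np.r_[SEAT-.105*SX,.20]; print(p); goal(p,down(SA))
from ik import ik
o=bot.get_obs(); q0=np.array([-.8,.4,.1,1.85,-.03,1.0,1.1])
for z in (.2,.044): print(ik(np.r_[SEAT-.09*SX,z],down(SA),[q0,o['q']]))
```

```text
[0.4827 0.1948 0.2   ]
shift [ 0.1046 -0.3961  0.0008] turn [-0.2072  0.0555  0.0702] dist 0.16386624614098166 deg 81.25872853459028
[array([-0.855 ,  0.2973,  0.4365,  1.945 , -0.1549,  0.9315,  1.5284]), array([ 0.4657,  0.6457, -1.3371,  1.862 ,  0.6793,  1.1995,  0.7706])]
[array([-0.4805,  0.5088, -0.0217,  2.0286,  0.0186,  0.6044,  1.3562])]
```

play_rows --motion '[[[0,-0.09,-0.03],[0,0,0]],[[0,-0.18,-0.05],[-0.015,0.004,0.005]],[[0.02,-0.26,-0.05],[-0.035,0.0095,0.012]],[[0.04,-0.32,-0.04],[-0.057,0.015,0.019]],[[0.06,-0.36,-0.03],[-0.079,0.021,0.027]],[[0.08,-0.38,-0.02],[-0.1,0.027,0.034]],[[0.1,-0.39,-0.01],[-0.121,0.0325,0.041]],[[0.105,-0.396,0],[-0.142,0.038,0.048]]]' --fingers 0

```text
t: 22.0
eef_pos: [0.4826, 0.1933, 0.2014]
tool_rot: [0.084, -0.213, 0.955, -0.19]
contact_force: [0.1, -0.1, -0.1]
gripper_width: 0.001
```

Run:
```python
from pl import *
o=st();p=np.r_[SEAT-.105*SX,.16]; goal(p,down(SA))
```

```text
t 22.0 p [0.4826 0.1933 0.2014] F [ 0.1217 -0.0995 -0.134 ] w 0.0011851227129002803 q [-0.5474  0.2794 -0.2542  2.0057  0.5775  1.0188  0.8674]
[[-0.8955 -0.3737  0.2418]
 [-0.4379  0.8371 -0.3279]
 [-0.0799 -0.3995 -0.9132]]
shift [0.0064 0.0443 0.0935] turn [-0.0645  0.0176  0.0216] dist 0.0414523968706529 deg 25.291335639461433
```

play_rows --motion '[[[0,0.01,0.02],[-0.021,0.0057,0.007]],[[0,0.02,0.04],[-0.042,0.0115,0.014]],[[0.006,0.03,0.06],[-0.064,0.0176,0.0216]],[[0.006,0.044,0.09],[-0.0645,0.0176,0.0216]],[[0.006,0.044,0.0935],[-0.0645,0.0176,0.0216]],[[0.006,0.044,0.0935],[-0.0645,0.0176,0.0216]]]'

```text
t: 22.6
eef_pos: [0.4819, 0.1948, 0.1594]
tool_rot: [-0.001, -0.15, 0.989, -0.001]
contact_force: [-0.2, -0.1, -0.1]
gripper_width: 0.005
```

Run:
```python
from pl import *
o=st();p=np.r_[SEAT-.098*SX,.044]; goal(p,down(SA))
c=cam('wrist','w15');np.savez('w15.npz',**c)
```

```text
t 22.6 p [0.4819 0.1948 0.1594] F [-0.2249 -0.1365 -0.0618] w 0.004868397291745821 q [-0.2647  0.3274 -0.2884  1.9775  0.1229  0.8552  1.2533]
[[-0.9547 -0.2976 -0.0013]
 [-0.2976  0.9547 -0.002 ]
 [ 0.0018 -0.0016 -1.    ]]
shift [-0.0199 -0.0004  0.2884] turn [-0.0002 -0.0003  0.0003] dist 0.11565450839349115 deg 0.17666106256826022
```

View pics/w15.png

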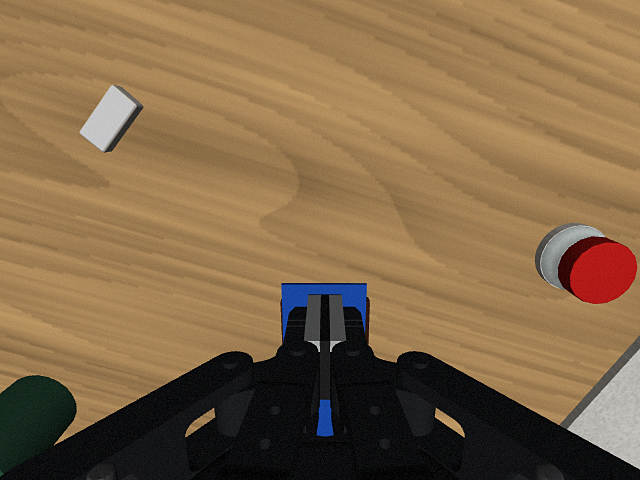

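The plate's near edge runs along v≈284 (u 282–367), square to and centred on the fingers. Descending behind it.

play_rows --motion '[[[-0.005,0,0.06],[0,0,0]],[[-0.01,0,0.13],[0,0,0]],[[-0.015,0,0.2],[0,0,0]],[[-0.018,0,0.25],[0,0,0]],[[-0.02,0,0.28],[0,0,0]],[[-0.02,0,0.288],[0,0,0]],[[-0.02,0,0.288],[0,0,0]]]'

```text
t: 23.35
eef_pos: [0.4894, 0.1987, 0.045]
tool_rot: [-0.0, -0.152, 0.988, -0.001]
contact_force: [-0.9, -0.4, 0.7]
gripper_width: -0.005
```

Run:
```python
from pl import *
c=dict(np.load('w15.npz')); 
for u,v in ((282,284),(367,284)): 
    p=onz(c,u,v,.053)[:2]; print(p,(p-SEAT)@SX,(p-SEAT)@SY)
o=st();print('tcp a,b',(o['eef_pos'][:2]-SEAT)@SX,(o['eef_pos'][:2]-SEAT)@SY)
cam('wrist','w16')
```

```text
[0.5213 0.1753] -0.07388856785823975 -0.029984040881854874
[0.5037 0.232 ] -0.07391391599948438 0.02932272961838814
t 23.35 p [0.4894 0.1987 0.045 ] F [-0.9265 -0.3548  0.7416] w -0.00499238917262466 q [-0.3075  0.5105 -0.2457  2.0321  0.2068  0.6229  1.1838]
[[-0.9539 -0.3001 -0.0003]
 [-0.3001  0.9539 -0.0013]
 [ 0.0006 -0.0011 -1.    ]]
tcp a,b -0.09738193135657205 0.0018057810438420784
```

View pics/w16.png

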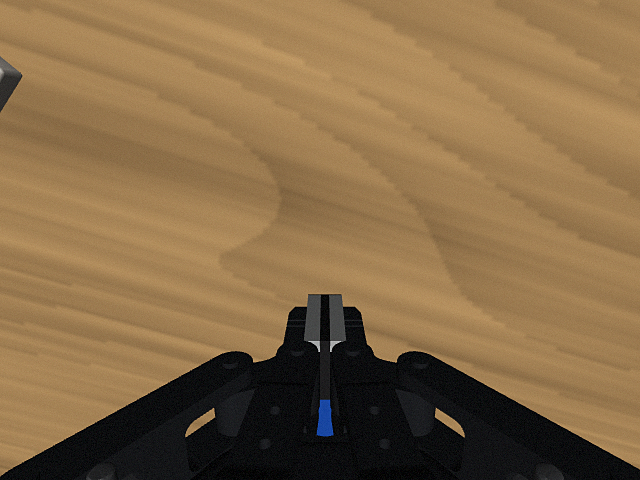

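play_rows --motion '[[[-0.008,-0.0045,0],[0,0,0]],[[-0.016,-0.0045,0],[0,0,0]],[[-0.0225,-0.0045,0],[0,0,0]],[[-0.0225,-0.0045,0],[0,0,0]]]'

```text
t: 23.8
eef_pos: [0.4998, 0.1998, 0.0459]
tool_rot: [0.001, -0.151, 0.988, -0.0]
contact_force: [-1.2, 0.1, 0.1]
gripper_width: 0.003
```

```bash
cat > wp.py <<'E'
from pl import *
o=bot.get_obs();print('tcp a,b',(o['eef_pos'][:2]-SEAT)@SX,(o['eef_pos'][:2]-SEAT)@SY,o['eef_pos'][2],'Fx',o['contact_force'][:2]@SX,o['contact_force'])
E
python3 wp.py
```

```text
tcp a,b -0.08717953442755258 -0.00020593283644375574 0.045858043504874754 Fx -1.0835011197390607 [-1.1781  0.1418  0.07  ]
```

play_rows --motion '[[[-0.0025,0,0.002],[0,0,0]],[[-0.005,0,0.002],[0,0,0]],[[-0.005,0,0.002],[0,0,0]]]'

```text
t: 24.1
eef_pos: [0.5018, 0.2005, 0.045]
tool_rot: [0.001, -0.151, 0.988, -0.0]
contact_force: [0.0, -0.0, -0.2]
gripper_width: -0.003
```

```bash
python3 wp.py
```

```text
tcp a,b -0.08508509873181752 -0.00013870515931299323 0.045015217187680735 Fx 0.00420405842746373 [ 0.0057 -0.0041 -0.1608]
```

play_rows --motion '[[[-0.002,0,0],[0,0,0]],[[-0.004,0,0],[0,0,0]],[[-0.004,0,0],[0,0,0]]]'

```text
t: 24.4
eef_pos: [0.5033, 0.201, 0.045]
tool_rot: [0.001, -0.151, 0.988, -0.0]
contact_force: [-0.1, -0.0, -0.0]
gripper_width: -0.002
```

```bash
python3 wp.py
```

```text
tcp a,b -0.08345576208137012 -0.0001736779364441695 0.044973187797594405 Fx -0.06132426738773972 [-0.053  -0.0362 -0.0357]
```

play_rows --motion '[[[-0.001,0,0],[0,0,0]],[[-0.0025,0,0],[0,0,0]],[[-0.0025,0,0],[0,0,0]]]'

```text
t: 24.7
eef_pos: [0.5044, 0.2013, 0.045]
tool_rot: [0.001, -0.151, 0.988, -0.0]
contact_force: [-0.6, 0.8, 0.9]
gripper_width: -0.001
```

```bash
python3 wp.py
python3 - <<'E'
from pf import *
c=cam('side','s14');np.savez('s14.npz',**c); plate_flat(c,(140,240,250,340))
cv2.imwrite('pics/s14c.png',cv2.resize(cv2.imread('pics/s14.png')[150:240,240:360],(800,600),interpolation=cv2.INTER_CUBIC))
E
```

```text
tcp a,b -0.08234533486361086 -0.0001878228836467038 0.045001404361842884 Fx -0.33972339430638515 [-0.5909  0.7602  0.9149]
centre [0.5842 0.2245] size (142.7095184326172, 62.391849517822266) yaw 16.927305221557617 stand a,b mm 0.735042615686366 -1.5721009846842873
```

View pics/s14c.png

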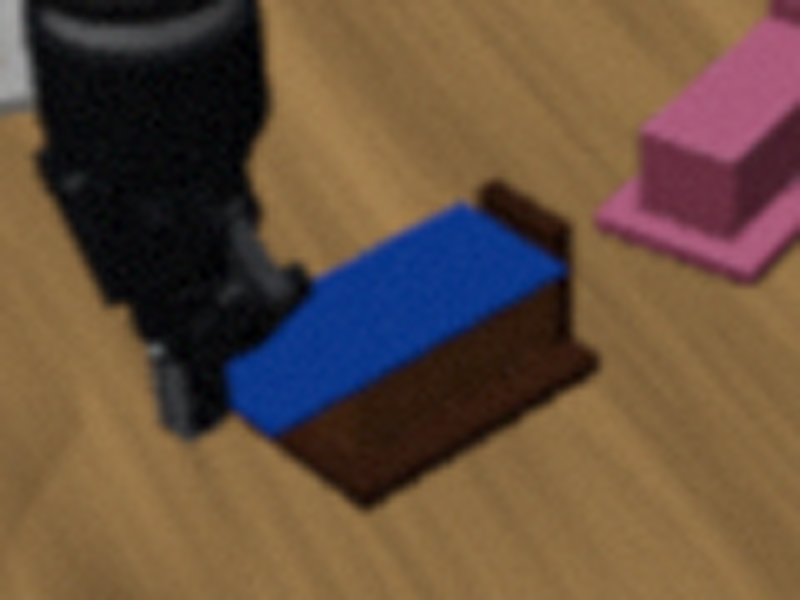

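play_rows --motion '[[[-0.001,0,0],[0,0,0]],[[-0.002,0,0],[0,0,0]],[[-0.002,0,0],[0,0,0]]]'

```text
t: 25.05
eef_pos: [0.5052, 0.2016, 0.045]
tool_rot: [0.001, -0.151, 0.988, -0.0]
contact_force: [-0.0, 0.5, -0.2]
gripper_width: -0.002
```

```bash
python3 wp.py
```

```text
tcp a,b -0.08149986313325179 -0.00014041470174008943 0.04498811718335558 Fx 0.12785199074423004 [-0.0195  0.4952 -0.1543]
```

play_rows --motion '[[[-0.001,0,0],[0,0,0]],[[-0.002,0,0],[0,0,0]],[[-0.002,0,0],[0,0,0]]]'

```text
t: 25.35
eef_pos: [0.506, 0.2018, 0.045]
tool_rot: [0.001, -0.151, 0.988, -0.0]
contact_force: [0.9, -0.1, 0.3]
gripper_width: -0.002
```

```bash
python3 wp.py
```

```text
tcp a,b -0.08060780517731565 -0.00015664015329806027 0.04501045951535772 Fx 0.7872082628439316 [ 0.853  -0.0936  0.3148]
```

play_rows --motion '[[[-0.001,0,0],[0,0,0]],[[-0.0018,0,0],[0,0,0]],[[-0.0018,0,0],[0,0,0]]]'

```text
t: 25.65
eef_pos: [0.5064, 0.2019, 0.0449]
tool_rot: [0.0, -0.151, 0.988, -0.0]
contact_force: [-1.1, -0.6, 0.1]
gripper_width: -0.001
```

```bash
python3 wp.py
```

```text
tcp a,b -0.08028854663315317 -0.00018341183602177765 0.04489692886200902 Fx -1.2756607849256874 [-1.1426 -0.6227  0.1205]
```

play_rows --motion '[[[-0.001,0,0],[0,0,0]],[[-0.0018,0,0],[0,0,0]],[[-0.0018,0,0],[0,0,0]]]'

```text
t: 25.95
eef_pos: [0.5064, 0.2018, 0.0447]
tool_rot: [-0.0, -0.151, 0.988, -0.001]
contact_force: [-3.2, -1.0, 2.5]
gripper_width: -0.0
```

```bash
python3 wp.py;  python3 - <<'E'
from pf import *
c=cam('side','s15');np.savez('s15.npz',**c); plate_flat(c,(140,240,250,340))
cv2.imwrite('pics/s15c.png',cv2.resize(cv2.imread('pics/s15.png')[150:240,240:360],(800,600),interpolation=cv2.INTER_CUBIC))
E
```

```text
tcp a,b -0.08021340207810733 -0.0002541047453072265 0.04473861531303401 Fx -3.3183443480450148 [-3.1753 -0.964   2.5301]
centre [0.5852 0.2246] size (144.7544708251953, 61.53188705444336) yaw 17.36698341369629 stand a,b mm 1.6910559365466105 -1.8313782004677608
```

View pics/s15c.png

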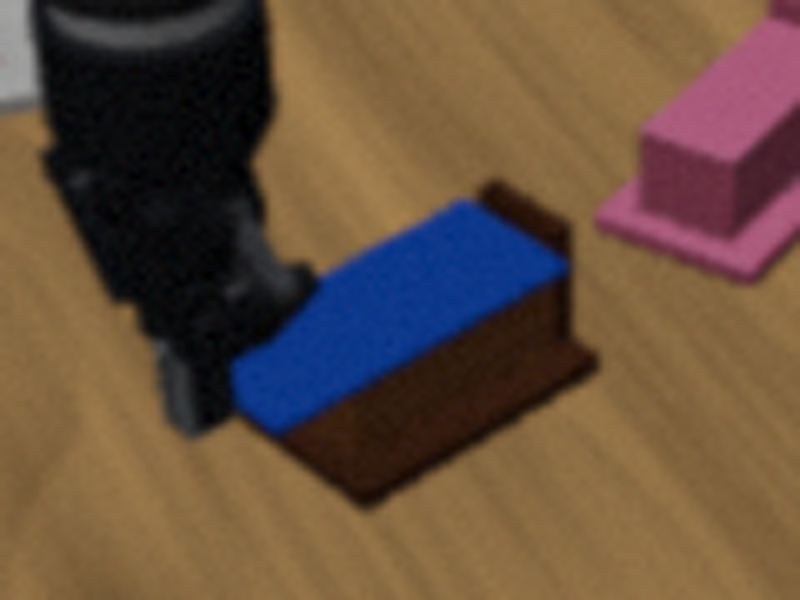

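The advance stopped at 80.2 mm with a 3 N reaction, so the plate is against the lip. Backing off, rising and inspecting.

play_rows --motion '[[[0.005,0,0],[0,0,0]],[[0.03,0,0],[0,0,0]],[[0.07,0,0],[0,0,0]],[[0.07,0,-0.08],[0,0,0]],[[0.07,0,-0.18],[0,0,0]],[[0.05,0,-0.3],[0,0,0]],[[0.0,0,-0.4],[0,0,0]],[[-0.05,0,-0.45],[0,0,0]]]'

```text
t: 26.8
eef_pos: [0.5272, 0.2088, 0.2293]
tool_rot: [0.003, -0.151, 0.988, 0.0]
contact_force: [-0.0, 0.0, -0.6]
gripper_width: -0.001
```

Run:
```python
from pf import *
st()
c=cam('wrist','w17');np.savez('w17.npz',**c)
s=cam('side','s16');plate_flat(s,(140,240,250,340))
cv2.imwrite('pics/s16c.png',cv2.resize(cv2.imread('pics/s16.png')[150:240,240:360],(800,600),interpolation=cv2.INTER_CUBIC))
```

```text
t 26.8 p [0.5272 0.2088 0.2293] F [-0.0111  0.0417 -0.5729] w -0.0010790704103776447 q [-0.2527  0.3163 -0.2903  1.8093  0.1068  1.0248  1.2903]
[[-0.9542 -0.2992  0.0064]
 [-0.2992  0.9542  0.0013]
 [-0.0065 -0.0007 -1.    ]]
centre [0.5855 0.225 ] size (144.15701293945312, 62.553558349609375) yaw 16.691221237182617 stand a,b mm 2.1072081934902602 -1.519643840601236
```

View pics/s16c.png

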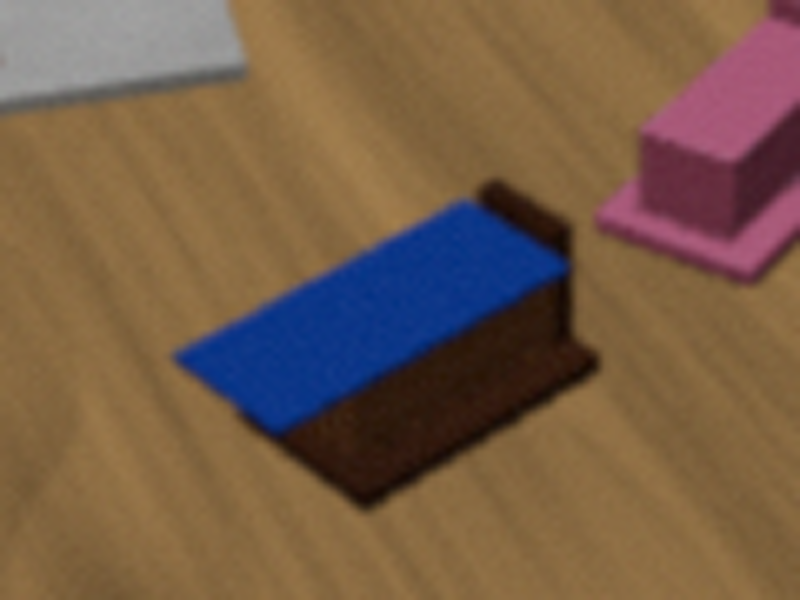

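View pics/w17.png

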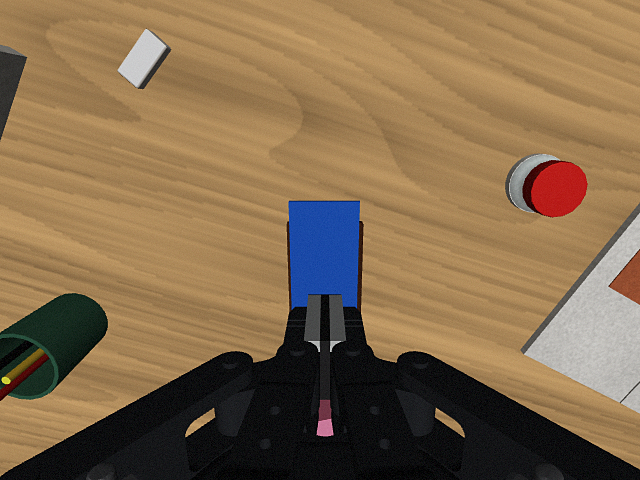

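play_rows --motion '[[[0.05,0,-0.05],[0,0,0]],[[0.14,0,-0.1],[0,0,0]],[[0.22,0,-0.12],[0,0,0]],[[0.25,0,-0.12],[0,0,0]],[[0.25,0,-0.12],[0,0,0]]]'

```text
t: 27.4
eef_pos: [0.4316, 0.1787, 0.275]
tool_rot: [0.004, -0.151, 0.989, 0.0]
contact_force: [0.7, 0.9, -0.1]
gripper_width: -0.0
```

Run:
```python
from pf import *
st()
c=dict(np.load('w17.npz'))
for u,v in ((289,201),(360,201)):
    p=onz(c,u,v,.053)[:2]; print('near corner',(p-SEAT)@SX,(p-SEAT)@SY)
c=cam('wrist','w18');np.savez('w18.npz',**c)
t=cam('top','t6'); np.savez('t6.npz',**t);plate_flat(t,(170,290,220,320))
cv2.imwrite('pics/w18c.png',cv2.resize(cv2.imread('pics/w18.png')[200:340,230:420],(760,560),interpolation=cv2.INTER_CUBIC))
```

```text
t 27.4 p [0.4316 0.1787 0.275 ] F [ 0.6724  0.946  -0.0646] w -4.076792177284897e-05 q [-0.229   0.1016 -0.3191  1.9663  0.0395  1.0716  1.3089]
[[-0.9543 -0.2987  0.0079]
 [-0.2987  0.9544  0.0015]
 [-0.008  -0.001  -1.    ]]
near corner -0.06979833606783538 -0.029932125644712756
near corner -0.06991041820674651 0.029451548374701174
centre [0.5835 0.2258] size (138.96517944335938, 59.8824348449707) yaw 17.3631591796875 stand a,b mm 0.4856667572463124 -0.19354310716512005
```

View pics/w18.png

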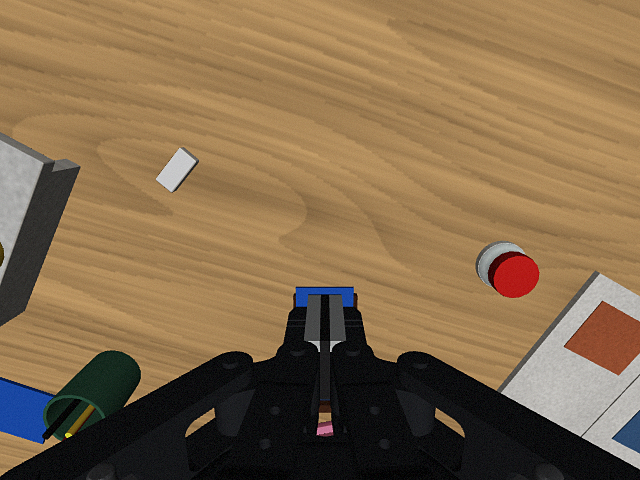

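View pics/w18c.png

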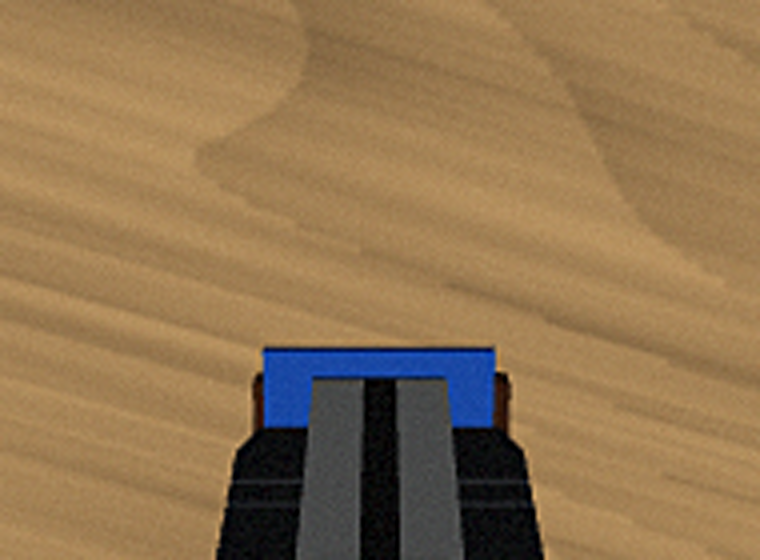

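View pics/t6.png

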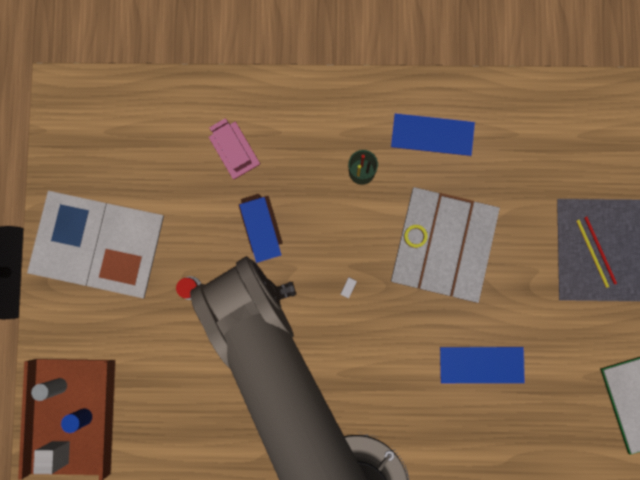

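Wrist view: near edge at −69.9 mm and square, lateral offset −0.2 mm. Top view: (+0.5, −0.2) mm and 17.4° against the stand's 17.2°. Tape (416,237), cup (362,166), jar (187,288) and eraser (348,288) are at their starting pixels. Handing in.

```bash
python3 -c "
from station import bot
o=bot.get_obs(); print(o['t'],o['contact_force']); print(bot.hand_in())"
```

```text
27.5 [-0.75217944  0.26263109  0.89237794]
the job is handed in; nothing more can be done
None
```

The blue plate is on the wooden stand, flat, centred and against the stop lip. I handed the job in at 27.5 s with the arm clear of everything.

**What I did**
- **Slide:** I pressed on the plate at about 4–8 N with shut fingertips and slid it out to a measured overhang of about 39 mm.
- **Pick-up:** I gripped the overhanging end at 25 N with the hand horizontal and carried it to the stand. I let it down by opening the fingers in small steps.
- **Push:** I pushed it home with shut fingertips until it stopped advancing, at a reaction of about 3 N.

**Last checks**

| Check | Along stand | Sideways | Yaw |
|---|---|---|---|
| Wrist camera | near edge at −69.9 mm (−70 wanted) | −0.2 mm | square to the lip |
| Top camera | +0.5 mm | −0.2 mm | 17.4° (stand 17.2°) |
| Side camera | +2.1 mm | −1.5 mm | 16.7° |

- **Side camera disagrees:** it had already read about 3 mm farther along the stand than the top camera before the push, so I put this down to calibration.
- **Lip contact:** I did not see the lip contact directly in a close-up. It rests on the force stop and the side view.
- **Bystanders:** the tape roll, pen cup, jar and eraser were at their starting pixels in the top view.

**One thing went wrong:** on the first lowering at the stand, something touched at about 4 N, earlier than predicted. The readings pointed to the lower gripper knuckle on the desk. I backed off and came down again with the hand tilted.

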